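# Clamp a card stack in the quick-release padding press

## Task

Clamp the stack of cards that stands in the small press. First swing the half-thrown red cam lever fully open; with it open, turn the black adjuster nut on top, which is too slack, until the lever would meet firm resistance about midway through its swing; then close the lever fully and let go. Leave the cards where they stand and do not push the other things about.

Things in the scene. Friction and masses are not known exactly. Their poses are not given: they have to be found in the camera images.
- press: Fixed grey padding press, 210 mm long (x), 206 wide (y). Origin on the table under the centre of pad and nut (card stack within 5 mm); z up. Column at +x (100 to 135 mm), head 52 mm wide over the stack (underside 112, top 140 mm over the table). Cam lever on its -y side. Feet 14 mm high along x at y = +-94 mm; the stack stands on the table between them.
- lever (a joint): Cam lever, rad: 0 open (10 deg past upright, leaning to press +x), 1.6 closed (nearly level, pointing to press -x; end stop). Midway 0.8. Stays where left. Lowers nut and pad by 24 mm x (cos(1.42 - value) - 0.15): 15.9 mm at 0.8, 20.4 at 1.42, 20.0 at 1.6 (over centre, holds itself). From the pad's touch on it turns hard: 0.6 to 0.8 N m, 9 N at the handle; before, under 0.35 N m.
- lever_grip (a point): Middle of the lever's red handle: a round bar, 14 mm thick, 50 mm long along the press's y, 85 mm from the lever's axis and outboard of the lever's arm, free on all sides; can be pinched from above with the fingers closing along the press's x, in every lever position.
- lever_pivot (a point): Point on the lever's axis (which runs along the press's y, 123.5 mm over the table) in the plane of lever_grip: the centre of that point's arc.
- nut (a joint): Adjuster nut, rad: grows clockwise seen from above (tighter), range 0 to 8. Each rad clockwise lowers the pad by 2.5 mm (coarse thread) and so makes the lever bite earlier. It stays where it is left (0.3 N m friction). It starts too slack.
- nut_grip (a point): Point on the nut's vertical axis, 19 mm over the nut's underside. The nut is a black ribbed round knob, 44 mm across, 32 mm high (13 mm of it above this point) with a white index mark; 185 mm over the table with the lever open. Grip it anywhere round its side from above; do not lean on it (over about 10 N down swings the lever).
- pad_face (a point): Centre of the underside of the orange round pressing pad (84 mm across), which comes down on the cards.
- pad (a joint): Give of the pad's spring, m: 0 until the pad touches the cards, then how far it is pushed in (32 N at the first touch plus 8 N per mm). With the lever closed it is about 0.0035 if the lever's bite was midway; 0.0013 to 0.006 is right.
- stack_red: Hexagonal stack of white cards with a red figure on top, 141 x 139 mm, 60 mm high; origin at the middle of its underside. Loose. Either this or stack_grey is the one in the press; the other stands to the left (+y) of it.
- stack_grey: Hexagonal stack of white cards with a grey crescent and star on top, 138 x 131 mm, 55 mm high; origin at the middle of its underside. Loose.
- ink_pot: Yellow-lidded ink pot, 67 mm across, 58 mm high, loose bystander; origin at the middle of its underside.
- blue_tape: Roll of blue tape lying flat, 80 mm across, 36 mm high, loose bystander; origin at the middle of its underside.
Not all that is in view belongs to the job. Leave any blue look-alike of the stack_red alone.

How it is judged:
By the outcome, as a careful person would: the job done as asked, in the order asked, and still so for the second after the job is handed in, with the robot touching nothing.
It also fails if it takes over 72 s, if anything falls off the work surface, if the arm or the gripper's body presses on something with over 40 N, if the wrist force passes 120 N, or if a joint passes its speed limit or range.

## Robot

A 7-joint arm with a two-finger parallel gripper is mounted at the origin on the work surface; the furniture and walls round the work are solid. World frame = base frame: x ahead of the robot, y to its left, z up, the work surface at z = 0. Lengths are in m, angles in rad, forces in N, time in s.
With the tool pointing down it reaches from about 0.425 to 0.95 m from the base axis. Payload 4.7 kg.
Tool frame: the origin (TCP) lies midway between the tips of the shut fingers; the grasp point (between the pads) lies 19 mm behind it; z points along the fingers, x is the direction in which the jaws open and shut, and the axes are right-handed (so a half turn about z gives the same grasp; the last joint's range is limited). The gripper opens to 87 mm and grips with 3 to 60 N. Pads are 19 mm wide; open, the fingers measure 117 mm over their backs; the gripper's body (75 mm by 190 mm) begins 51 mm behind the grasp point.
Start: joints at [-1.335, 0.469, -0.049, 1.532, 0.024, 1.141, -0.082], TCP at [0.177, 0.652, 0.185] pointing down, gripper open.
Joint ranges: [-2.59, 2.59], [-0.33, 1.99], [-1.39, 1.29], [0.1, 2.45], [-1.04, 4.18], [0.21, 1.99], [-2.66, 2.66]. Speed limits (rad/s): [2.57, 2.57, 3.14, 3.14, 3.14, 3.14, 3.14].

## Interface

Orientations are given as a unit quaternion [x, y, z, w].
In Python, from bench import env gives the robot as it stands.
- The arm moves only by the tool jog_arm, never from a script. Its argument "commands" is a list of rows, each an object with "delta_pos": the shift along the tool's x, y, z in cm, a list of three; "turn": the turn about the tool's z in degrees; "fingers": the finger opening in cm, from 0 to 8.7. A call has exactly 10 rows; each row shifts and turns the commanded pose from where the row before left it, along the tool's axes as they then stand; what a row does not reach is not made up. A row lasts 1/10 s, in which the tool goes at most 50 mm and 8.59 degrees, less where a joint would pass 70% of its speed; a pose out of reach is approached as far as the arm can. A call with a gripper value outside its range is refused whole. The fingers move at their own pace and stop on an object; the grip force is fixed at half the most. Time passes only in rows, so rows that do not move let the fingers close, or fill a call up. It gives the time, the measured TCP pose, the force and the opening at its end, in the units of the state.
- env.sense(): the state, without advancing time (a new reading comes with each control period).
- env.read_camera(name): name is "scene" or "side" or "wrist"; returns (picture, depth): 420x560x3 uint8, red, green, blue; 420x560 float32, m along the optical axis (not along the pixel's ray), 0 where there is no reading.
- env.get_calibration(name): a dict with "vertical_fov" (degrees; the focal length in pixels is half the picture's height over the tangent of half this angle, whatever the lens; pixels are square), "cx", "cy" (the principal point, pixels), "eye" and "orientation" of the camera in the world. Camera axes: x right, y down, z forward; pixel columns grow to the right and rows downward; lengths in m; the calibration is good to about 2 mm. A picture is of the moment at which its call begins: read the wrist's pose just before it. get_calibration takes no time and is no camera call; for the wrist camera it gives the pose at the moment of the call.
- env.sign_off(): hands the job in, once; it reports no verdict.
The state is a dict: "time": time; "qpos": joint angles; "joint_vel": joint speeds; "effort": joint torques, N m; "eef_pos": TCP position; "eef_rot": TCP orientation; "contact_force": force on the tool from outside, world axes, zero at the start; "torque": the same for the moment, N m; "width": opening from 0.0 (shut) to 1.0 (fully open).
Only numpy, scipy, OpenCV 4.12 (cv2) and the standard library are available. Lean on these libraries where they do the work, as an engineer would, in place of code of your own. Each camera call takes 0.05 s, during which the arm holds its last target.

## Working session

There is one attempt and no reset: what is moved stays moved. The work goes in short steps, Python scripts to look and compute and a tool call to move; the robot and the scene stay as the last step left them, time stands still between calls to the robot, and variables do not carry over. Pictures are saved under pics/ and viewed, and the job is handed in when it is done.

Besides the shell and the picture viewer there is one more tool, called after "Call:" as name(argument=value, ...) on one line, values as JSON. jog_arm: Moves the arm, as the interface text tells. Its arguments: {"type":"object","properties":{"commands":{"type":"array","items":{"type":"object","properties":{"delta_pos":{"type":"array","items":{"type":"number"}},"turn":{"type":"number"},"fingers":{"type":"number"}}}}},"required":["commands"]}

```bash
mkdir -p pics; ls
python3 - <<'E'
from bench import env
import cv2,numpy as np
s=env.sense();print(s)
for n in ("scene","side"):
    c=env.get_calibration(n);print(n,c)
    p,d=env.read_camera(n)
    cv2.imwrite(f"pics/{n}0.png",p[:,:,::-1]);np.savez(f"pics/{n}0.npz",p=p,d=d)
E
```

```text
pics
{'time': 0.0, 'qpos': array([-1.33489177,  0.46940575, -0.04861953,  1.53370718,  0.02408745,
        1.14098802, -0.08231364]), 'joint_vel': array([ 4.06853765e-04,  2.76840367e-04, -2.87503737e-04, -1.01710382e-03,
       -3.02209261e-04, -2.20408154e-03,  7.69410919e-05]), 'effort': array([-5.07193545e-04, -5.07962787e+01, -8.11652932e-02, -2.36161673e+01,
       -6.14111102e-02,  3.76301003e-02,  1.76285012e-04]), 'eef_pos': array([0.17645834, 0.65082464, 0.18411802]), 'eef_rot': array([ 7.94256167e-01,  6.07582272e-01, -7.48723682e-04,  6.03397530e-04]), 'contact_force': array([-0.44647211,  0.31747741,  0.71575983]), 'torque': array([-0.04094855,  0.02773385, -0.00789536]), 'width': 1.002376097225334}
scene {'vertical_fov': 54.30284671187156, 'cx': 279.76141362414353, 'cy': 207.61899967938206, 'eye': array([-0.18321745, -0.43535593,  0.81320119]), 'orientation': array([ 0.78733173, -0.44894444,  0.19926769, -0.37262585])}
side {'vertical_fov': 43.4201099947723, 'cx': 286.17185174994165, 'cy': 200.63854624739693, 'eye': array([ 0.26066995, -1.15809636,  1.01975405]), 'orientation': array([ 0.88866386, -0.10002947,  0.04567831, -0.44517877])}
```

View pics/scene0.png

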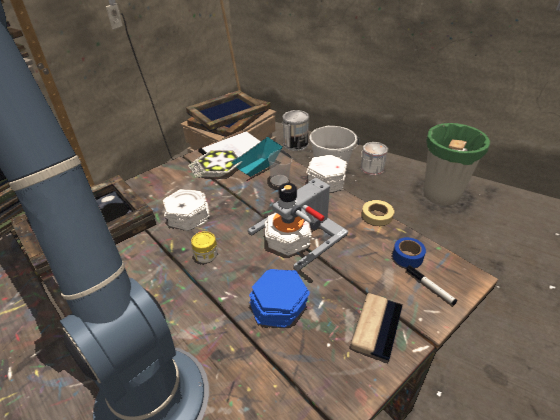

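View pics/side0.png

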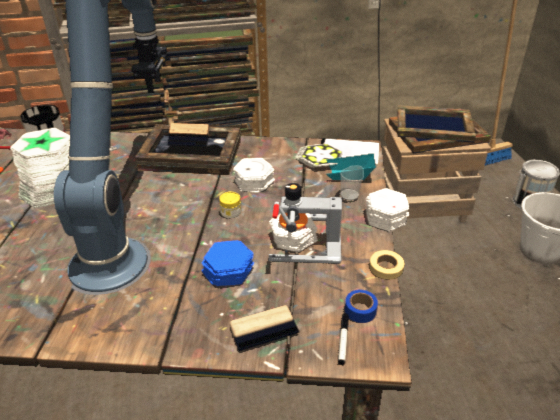

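The scene view shows the press at about (300,215), with the black nut at (288,192), the red handle at (314,212) and the orange pad at (288,222). The blue look-alike is at (280,297). The side view shows the press at (305,230), the nut at (293,190) and the red handle at (277,210). I'll enlarge both.

Run:
```python
import cv2,numpy as np
a=np.load("pics/scene0.npz")['p'][160:290,230:370,::-1]
b=np.load("pics/side0.npz")['p'][170:280,220:360,::-1]
a=cv2.resize(a,None,fx=5,fy=5,interpolation=cv2.INTER_CUBIC)[:600]
cv2.imwrite("pics/crop_scene0.png",a)
cv2.imwrite("pics/crop_side0.png",cv2.resize(b,None,fx=5,fy=5,interpolation=cv2.INTER_CUBIC))
```

```text
(no output)
```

View pics/crop_scene0.png

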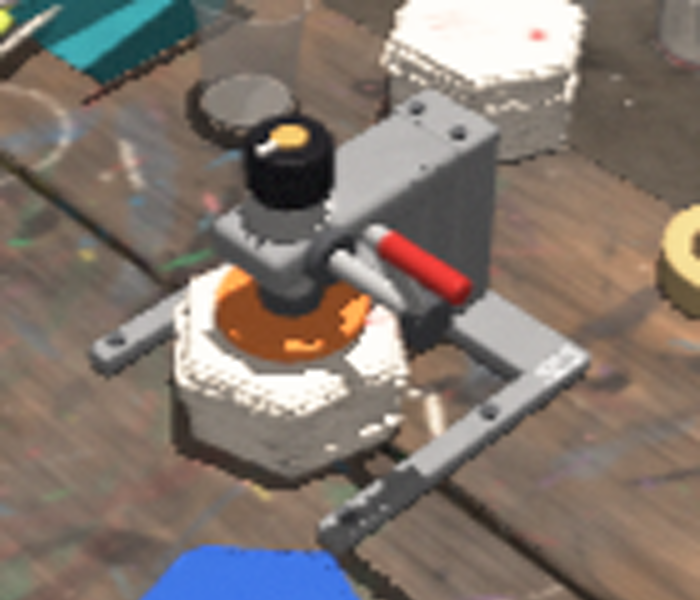

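View pics/crop_side0.png

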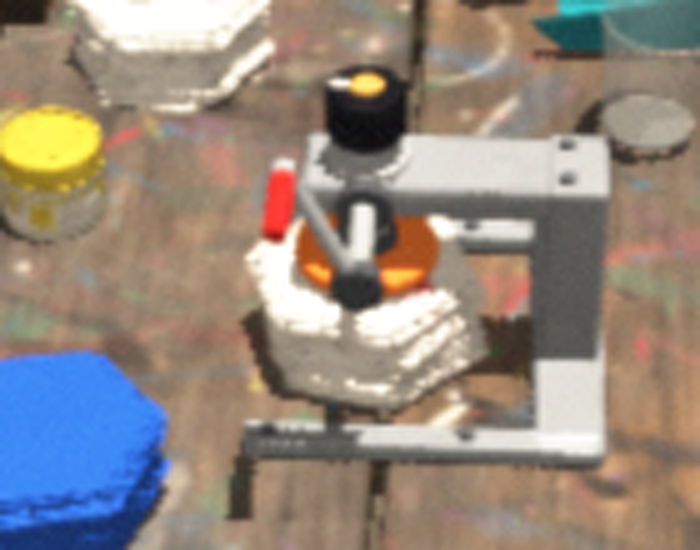

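Stack in the press: white, with red specks on its top at scene (300,240). The other white stacks are at scene (187,208) and (327,172), and the blue look-alike is at (280,297). Next I'll measure the geometry from the depth images.

```bash
cat > h.py <<'E'
import cv2,numpy as np
from scipy.spatial.transform import Rotation as R
def K(c,h=420):
    f=h/2/np.tan(np.radians(c['vertical_fov'])/2); return f
def cloud(d,c):
    f=K(c);v,u=np.mgrid[0:d.shape[0],0:d.shape[1]]
    P=np.stack([(u-c['cx'])/f*d,(v-c['cy'])/f*d,d],-1)
    return P@R.from_quat(c['orientation']).as_matrix().T+c['eye']
def proj(X,c):
    p=(np.atleast_2d(X)-c['eye'])@R.from_quat(c['orientation']).as_matrix()
    f=K(c);return np.c_[p[:,0]/p[:,2]*f+c['cx'],p[:,1]/p[:,2]*f+c['cy']]
E
python3 - <<'E'
from bench import env
from h import *
for n in("scene","side"):
    z=np.load(f"pics/{n}0.npz");c=env.get_calibration(n);W=cloud(z['d'],c);p=z['p'].astype(int)
    hsv=cv2.cvtColor(z['p'],cv2.COLOR_RGB2HSV).astype(int)
    box=np.zeros(p.shape[:2],bool)
    if n=="scene": box[160:290,230:370]=1
    else: box[170:280,255:360]=1
    red=box&((hsv[...,0]<5)|(hsv[...,0]>174))&(hsv[...,1]>170)&(hsv[...,2]>120)
    blk=box&(p.max(-1)<45)
    print(n,"table z",np.median(W[300:310,100:110,2]) )
    def st(m,t):
        q=W[m&(z['d']>0)];print(t,len(q),np.round(np.median(q,0),4),np.round(np.percentile(q,[5,95],axis=0),4).tolist())
    st(red,"red")
    st(blk&(W[...,2]>.15),"nut")
    g=box&(hsv[...,1]<50)&(abs(W[...,2]-.14)<.005)
    st(g,"headtop")
    q=W[g];r=cv2.minAreaRect((q[:,:2]*1000).astype(np.float32));print(r,cv2.boxPoints(r).round(1).tolist())
    g=box&(abs(W[...,2]-.014)<.004)&(hsv[...,1]<60);q=W[g];st(g,"feet")
    r=cv2.minAreaRect((q[:,:2]*1000).astype(np.float32));print(r)
    top=box&(W[...,2]>.185);st(top,"nuttop")
    yl=box&(hsv[...,0]>10)&(hsv[...,0]<28)&(hsv[...,1]>100)&(W[...,2]>.17);st(yl,"yellow")
    orr=box&(hsv[...,0]<22)&(hsv[...,0]>4)&(hsv[...,1]>180)&(W[...,2]<.11)&(W[...,2]>.04);st(orr,"pad")
    wh=box&(p.min(-1)>150)&(W[...,2]<.08)&(W[...,2]>.05);st(wh,"stacktop")
    print(np.histogram(W[wh][:,2],np.arange(.05,.08,.002)))
    print(np.histogram(W[orr][:,2],np.arange(.05,.11,.004)))
E
```

```text
scene table z 0.317415576085044
red 90 [ 0.4529 -0.1289  0.2057] [[0.4461, -0.1478, 0.202], [0.4606, -0.1068, 0.2079]]
nut 197 [ 0.5133 -0.021   0.1765] [[0.5058, -0.0334, 0.1585], [0.5385, 0.0023, 0.1862]]
headtop 546 [ 0.5765 -0.0313  0.137 ] [[0.4985, -0.0668, 0.1352], [0.6486, 0.0025, 0.142]]
((565.6194458007812, -62.90168762207031), (127.79975128173828, 169.43902587890625), 75.35042572021484) [[467.5, -103.30000305175781], [631.4000244140625, -146.1999969482422], [663.7000122070312, -22.5], [499.79998779296875, 20.299999237060547]]
feet 809 [ 0.5727 -0.096   0.0146] [[0.4583, -0.1348, 0.0111], [0.7388, 0.1015, 0.0171]]
((619.5955200195312, 52.94871520996094), (457.6094055175781, 365.110107421875), 27.0976619720459)
nuttop 237 [ 0.4618 -0.1011  0.2008] [[0.4468, -0.1463, 0.1852], [0.5394, 0.0017, 0.2075]]
yellow 33 [ 0.5281 -0.0131  0.1865] [[0.5207, -0.0213, 0.1849], [0.5377, -0.0045, 0.1883]]
pad 254 [ 0.5074 -0.0242  0.0769] [[0.4881, -0.0493, 0.0717], [0.5422, 0.0143, 0.0793]]
stacktop 1011 [ 7.81e-01 -4.00e-04  6.39e-02] [[0.4713, -0.0624, 0.0536], [0.8564, 0.0575, 0.0693]]

[... 1198 characters left out ...]
018] [[0.4495, -0.1474, 0.1852], [0.54, -0.003, 0.2075]]
yellow 39 [ 0.5307 -0.0104  0.1848] [[0.5224, -0.0192, 0.1832], [0.5389, 0.0026, 0.1885]]
pad 143 [ 0.5452 -0.028   0.0763] [[0.4924, -0.0505, 0.0702], [0.5634, -0.0015, 0.08]]
stacktop 441 [ 0.4939 -0.0334  0.0581] [[0.4703, -0.0706, 0.0517], [0.5675, 0.2778, 0.0625]]
(array([26, 48, 51, 87, 99, 92, 29,  5,  1,  0,  0,  0,  2,  0]), array([0.05 , 0.052, 0.054, 0.056, 0.058, 0.06 , 0.062, 0.064, 0.066,
       0.068, 0.07 , 0.072, 0.074, 0.076, 0.078]))
(array([ 0,  0,  0,  0,  7, 22, 78, 35,  1,  0,  0,  0,  0,  0]), array([0.05 , 0.054, 0.058, 0.062, 0.066, 0.07 , 0.074, 0.078, 0.082,
       0.086, 0.09 , 0.094, 0.098, 0.102, 0.106]))
```

Run:
```python
from bench import env
from h import *
for n in("scene","side"):
    z=np.load(f"pics/{n}0.npz");c=env.get_calibration(n);W=cloud(z['d'],c);p=z['p'].astype(int)
    hsv=cv2.cvtColor(z['p'],cv2.COLOR_RGB2HSV).astype(int)
    sat=hsv[...,1]
    X,Y,Z=W[...,0],W[...,1],W[...,2]
    near=(X>.42)&(X<.70)&(abs(Y)<.2)
    def rect(m,t):
        m=cv2.morphologyEx(m.astype(np.uint8),cv2.MORPH_OPEN,np.ones((2,2)))
        k,l,s,_=cv2.connectedComponentsWithStats(m,connectivity=4);i=1+s[1:,4].argmax();m=l==i
        q=W[m];r=cv2.minAreaRect((q[:,:2]*1000).astype(np.float32))
        vx,vy,_,_=cv2.fitLine((q[:,:2]*1000).astype(np.float32),cv2.DIST_HUBER,0,.01,.01).ravel()
        print(n,t,len(q),"rect",np.round(r[0],1),np.round(r[1],1),round(r[2],1),"line",round(np.degrees(np.arctan(vy/vx)),1),"mean",q.mean(0).round(4),np.round(cv2.boxPoints(r)).tolist())
    rect(near&(abs(Z-.139)<.006)&(sat<50)&(Y>-.075),"head")
    rect(near&(abs(Z-.014)<.005)&(Y<-.06)&(sat<90),"foot-")
    rect(near&(abs(Z-.014)<.005)&(Y>.03)&(sat<90),"foot+")
    rect(near&((hsv[...,0]<5)|(hsv[...,0]>174))&(sat>170)&(Z>.15),"red")
    nt=near&(p.max(-1)<60)&(Z>.15)&(Y>-.06)
    q=W[nt]
    A=np.c_[2*q[:,:2],np.ones(len(q))]
    side=q[(q[:,2]<.180)]
    # circle fit radius 22 mm
    from scipy.optimize import least_squares
    r=least_squares(lambda x:np.hypot(side[:,0]-x[0],side[:,1]-x[1])-.022,[.53,-.012],loss='soft_l1',f_scale=.002);print("nut c",r.x.round(4),len(side))
    hi=near&(Z>.180)&(Y>-.06);q=W[hi];print("top z med",np.median(q[:,2]),np.percentile(q[:,2],[75,90]), q[:,:2].mean(0))
```

```text
scene head 654 rect [573.2 -33.3] [ 55.6 169.9] 75.2 line -12.0 mean [ 0.5725 -0.0346  0.136 ] [[484.0, -39.0], [648.0, -82.0], [662.0, -28.0], [498.0, 15.0]]
scene foot- 600 rect [ 220.8 -226.2] [900.9 127.4] 19.3 line -8.2 mean [ 0.5627 -0.1116  0.0156] [[-225.0, -315.0], [-183.0, -435.0], [667.0, -137.0], [625.0, -17.0]]
scene foot+ 106 rect [525.4  77.4] [65. 54.] 16.0 line -14.6 mean [0.5166 0.0813 0.0157] [[487.0, 94.0], [502.0, 42.0], [564.0, 60.0], [549.0, 112.0]]
scene red 101 rect [534.8 -93.7] [209.9  37.9] 23.3 line 19.5 mean [ 0.4658 -0.1255  0.19  ] [[431.0, -118.0], [446.0, -153.0], [639.0, -70.0], [624.0, -35.0]]
nut c [ 0.5287 -0.0117] 129
top z med 0.18521958312780495 [0.18633348 0.18726154] [ 0.52478076 -0.01388364]
side head 519 rect [ 418.2 -479.6] [1383.3  165.4] 70.1 line -7.6 mean [ 0.5837 -0.0354  0.1355] [[105.0, -1102.0], [261.0, -1158.0], [731.0, 143.0], [576.0, 199.0]]
side foot- 547 rect [ 370.7 -575.3] [1169.1  200.7] 69.6 line -7.8 mean [ 0.5736 -0.1144  0.0164] [[73.0, -1088.0], [261.0, -1158.0], [669.0, -63.0], [481.0, 8.0]]
side foot+ 63 rect [ 453.8 -550.7] [1274.1   46. ] 74.2 line 73.2 mean [0.6192 0.0252 0.0358] [[258.0, -1157.0], [302.0, -1170.0], [650.0, 56.0], [605.0, 69.0]]
side red 59 rect [487.6 -14.2] [283.   11.2] 76.0 line 77.1 mean [ 0.4605 -0.1213  0.1942] [[448.0, -150.0], [459.0, -153.0], [527.0, 122.0], [516.0, 124.0]]
nut c [ 0.5301 -0.0102] 115
top z med 0.18429119068930888 [0.18537164 0.1869336 ] [ 0.529871   -0.01401266]
```

Call:
jog_arm(commands=[{"delta_pos": [0,0,-1.7],"turn": 8.5,"fingers": 8.7},{"delta_pos": [0,0,-1.7],"turn": 8.5,"fingers": 8.7},{"delta_pos": [0,0,-1.7],"turn": 8.5,"fingers": 8.7},{"delta_pos": [0,0,-1.7],"turn": 8.5,"fingers": 8.7},{"delta_pos": [0,0,-1.7],"turn": 8.5,"fingers": 8.7},{"delta_pos": [0,0,-1.7],"turn": 8.5,"fingers": 8.7},{"delta_pos": [0,0,-1.7],"turn": 8.5,"fingers": 8.7},{"delta_pos": [0,0,-1.7],"turn": 8.5,"fingers": 8.7},{"delta_pos": [0,0,-1.7],"turn": 8.5,"fingers": 8.7},{"delta_pos": [0,0,-1.7],"turn": 8.5,"fingers": 8.7}])

```text
time: 1.1
eef_pos: [0.1764, 0.6512, 0.3552]
eef_rot: [0.996, -0.092, -0.0, 0.001]
contact_force: [0.7, -0.2, -0.3]
width: 0.998
```

Call:
jog_arm(commands=[{"delta_pos": [0,0,0],"turn": 4.3,"fingers": 8.7},{"delta_pos": [4,2.6,0],"turn": 0,"fingers": 8.7},{"delta_pos": [4,2.6,0],"turn": 0,"fingers": 8.7},{"delta_pos": [4,2.6,0],"turn": 0,"fingers": 8.7},{"delta_pos": [4,2.6,0],"turn": 0,"fingers": 8.7},{"delta_pos": [4,2.6,0],"turn": 0,"fingers": 8.7},{"delta_pos": [4,2.6,0],"turn": 0,"fingers": 8.7},{"delta_pos": [4,2.6,0],"turn": 0,"fingers": 8.7},{"delta_pos": [4,2.6,0],"turn": 0,"fingers": 8.7},{"delta_pos": [4,2.6,0],"turn": 0,"fingers": 8.7}])

```text
time: 2.1
eef_pos: [0.4675, 0.3332, 0.3549]
eef_rot: [0.992, -0.126, -0.0, 0.0]
contact_force: [0.2, 0.7, 0.3]
width: 0.999
```

Call:
jog_arm(commands=[{"delta_pos": [1.5,4.6,0],"turn": 0,"fingers": 8.7},{"delta_pos": [1.5,4.6,0],"turn": 0,"fingers": 8.7},{"delta_pos": [1.5,4.6,0],"turn": 0,"fingers": 8.7},{"delta_pos": [1.5,4.6,0],"turn": 0,"fingers": 8.7},{"delta_pos": [1.5,4.6,0],"turn": 0,"fingers": 8.7},{"delta_pos": [1.5,4.6,0],"turn": 0,"fingers": 8.7},{"delta_pos": [1.5,4.6,0],"turn": 0,"fingers": 8.7},{"delta_pos": [1.5,4.6,0],"turn": 0,"fingers": 8.7},{"delta_pos": [0,0,0],"turn": 0,"fingers": 8.7},{"delta_pos": [0,0,0],"turn": 0,"fingers": 8.7}])

```text
time: 3.1
eef_pos: [0.4906, -0.0523, 0.3549]
eef_rot: [0.992, -0.127, -0.0, -0.0]
contact_force: [-0.3, 0.7, 0.3]
width: 0.996
```

Run:
```python
from bench import env
from h import *
import pickle
s=env.sense();c=env.get_calibration("wrist");p,d=env.read_camera("wrist")
pickle.dump((s,c,p,d),open("pics/w1.pkl","wb"))
cv2.imwrite("pics/w1.png",p[:,:,::-1]);print(s['eef_pos'],s['qpos'].round(3),c)
```

```text
[ 0.49057047 -0.05231923  0.35493942] [-0.698  0.039  0.76   1.725 -0.028  1.389 -0.189] {'vertical_fov': 67.0637772568056, 'cx': 274.8656662905068, 'cy': 208.84872495198405, 'eye': array([0.50809494, 0.01604452, 0.55550343]), 'orientation': array([ 0.98375676, -0.12635074, -0.01673334,  0.12640459])}
```

View pics/w1.png

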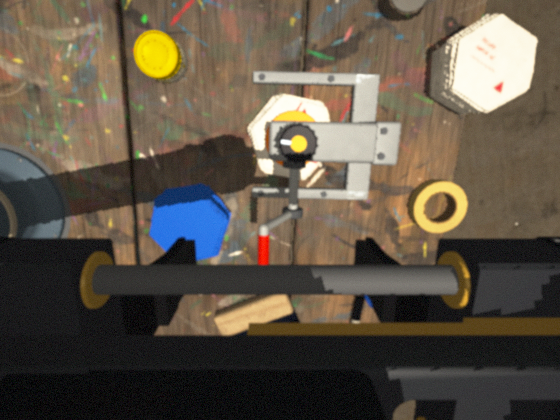

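The wrist view shows the nut at (297,143), the head bar from (270,122) to (400,165), the lever hub at (295,212) and the red handle at (264,248). The feet are at rows 77 and 193. The press axes are nearly aligned with the tool.

```bash
cat >> h.py <<'E'
def ray(uv,c,z):
    f=K(c);uv=np.atleast_2d(uv).astype(float)
    d=np.c_[(uv[:,0]-c['cx'])/f,(uv[:,1]-c['cy'])/f,np.ones(len(uv))]@R.from_quat(c['orientation']).as_matrix().T
    return c['eye']+d*((z-c['eye'][2])/d[:,2])[:,None]
E
python3 - <<'E'
from h import *
import pickle
s,c,p,d=pickle.load(open("pics/w1.pkl","rb"))
W=cloud(d,c);hsv=cv2.cvtColor(p,cv2.COLOR_RGB2HSV).astype(int);sat=hsv[...,1]
Z=W[...,2]
for t,m in (("foot+",(np.abs(Z-.014)<.006)&(sat<70)),("head",(abs(Z-.14)<.006)&(sat<70))):
    m=m.astype(np.uint8);m[225:]=0;m[:,:240]=0;m[:,410:]=0
    k,l,st,_=cv2.connectedComponentsWithStats(m,connectivity=4)
    for i in range(1,k):
        if st[i,4]<100: continue
        q=W[l==i];r=cv2.minAreaRect((q[:,:2]*1000).astype(np.float32));print(t,st[i],np.round(r[0],1),np.round(r[1],1),round(r[2],1),np.median(q[:,2]).round(4),cv2.boxPoints(r).round(1).tolist())
m=((hsv[...,0]<5)|(hsv[...,0]>174))&(sat>170)&(hsv[...,2]>100);m[:200]=0;m[300:]=0;m[:,:240]=0;m[:,290:]=0
q=W[m&(Z>.1)];print("red",len(q),q.mean(0),np.percentile(q,[2,98],axis=0).round(4).tolist(),"px",np.argwhere(m).min(0),np.argwhere(m).max(0))
l=cv2.fitLine(q[:,:2].astype(np.float32),cv2.DIST_HUBER,0,.01,.01).ravel();print(np.degrees(np.arctan2(l[1],l[0])))
nt=(Z>.17)&(Z<.21);nt[200:]=0;nt[:,:270]=0;nt[:,330:]=0
q=W[nt];(x,y),r=cv2.minEnclosingCircle((q[:,:2]*1000).astype(np.float32));print("nut",x,y,r,q[:,:2].mean(0),np.median(q[:,2]))
E
```

```text
foot+ [ 252   71  128   51 2444] [581.5  45. ] [ 74.5 203.1] 74.1 0.0147 [[473.6000061035156, 37.099998474121094], [668.9000244140625, -18.600000381469727], [689.4000244140625, 53.0], [494.0, 108.69999694824219]]
foot+ [ 298  162   73   38 1342] [582.7 -97.3] [ 64.7 121.7] 74.0 0.0145 [[515.2999877929688, -111.5999984741211], [632.2999877929688, -145.10000610351562], [650.0999755859375, -82.9000015258789], [533.0, -49.400001525878906]]
foot+ [252 187  36  11 371] [470.3 -89.4] [18.5 61.2] 74.7 0.0145 [[438.3999938964844, -90.19999694824219], [497.3999938964844, -106.4000015258789], [502.29998779296875, -88.5999984741211], [443.20001220703125, -72.4000015258789]]
head [269 121  30  39 460] [513.1  -4.4] [48.6 35.5] 72.7 0.1358 [[489.0, -22.399999618530273], [522.9000244140625, -32.900001525878906], [537.2999877929688, 13.5], [503.3999938964844, 24.0]]
head [ 302  121   99   44 3292] [596.8 -29.1] [ 54.9 125.7] 75.4 0.136 [[529.0, -39.79999923706055], [650.5999755859375, -71.5], [664.5, -18.399999618530273], [542.9000244140625, 13.399999618530273]]
head [285 159  18  10 117] [519.3 -36.9] [10.7 23. ] 69.5 0.1386 [[506.70001220703125, -37.900001525878906], [528.2000122070312, -46.0], [531.9000244140625, -35.900001525878906], [510.3999938964844, -27.899999618530273]]
head [284 209  18  10 115] [ 501.8 -102.2] [12.3 23.6] 77.1 0.1382 [[488.8999938964844, -105.5999984741211], [511.8999938964844, -110.80000305175781], [514.7000122070312, -98.80000305175781], [491.70001220703125, -93.5999984741211]]
red 315 [ 0.46001913 -0.11292389  0.21727976] [[0.4497, -0.1338, 0.2016], [0.4957, -0.0182, 0.476]] px [236 258] [265 268]
70.0516
nut 528.3073120117188 -8.528685569763184 23.369653701782227 [ 0.52817022 -0.00806386] 0.18549885665196653
```

Call:
jog_arm(commands=[{"delta_pos": [-0.5,2.8,0],"turn": 0.9,"fingers": 5},{"delta_pos": [-0.5,2.8,0],"turn": 0,"fingers": 5},{"delta_pos": [-0.5,2.6,0],"turn": 0,"fingers": 5},{"delta_pos": [0,0,2.6],"turn": 0,"fingers": 5},{"delta_pos": [0,0,2.6],"turn": 0,"fingers": 5},{"delta_pos": [0,0,2.6],"turn": 0,"fingers": 5},{"delta_pos": [0,0,2.6],"turn": 0,"fingers": 5},{"delta_pos": [0,0,2.6],"turn": 0,"fingers": 5},{"delta_pos": [0,0,0],"turn": 0,"fingers": 5},{"delta_pos": [0,0,0],"turn": 0,"fingers": 5}])

```text
time: 4.15
eef_pos: [0.4553, -0.126, 0.2255]
eef_rot: [0.991, -0.133, -0.0, 0.0]
contact_force: [-0.1, -0.5, 0.4]
width: 0.576
```

Run:
```python
from bench import env
from h import *
import pickle
for n in("wrist","side"):
    s=env.sense();c=env.get_calibration(n);p,d=env.read_camera(n)
    pickle.dump((s,c,p,d),open(f"pics/{n}2.pkl","wb"))
    q=p[170:280,220:360] if n=="side" else p
    f=5 if n=="side" else 1
    cv2.imwrite(f"pics/{n}2.png",cv2.resize(q[:,:,::-1],None,fx=f,fy=f))
print(s['eef_pos'],s['qpos'].round(3),s['contact_force'])
```

```text
[ 0.45603207 -0.12628862  0.22617627] [-0.59   0.101  0.847  1.976 -0.086  1.098  0.027] [0.00190539 0.25589225 1.17129163]
```

View pics/wrist2.png

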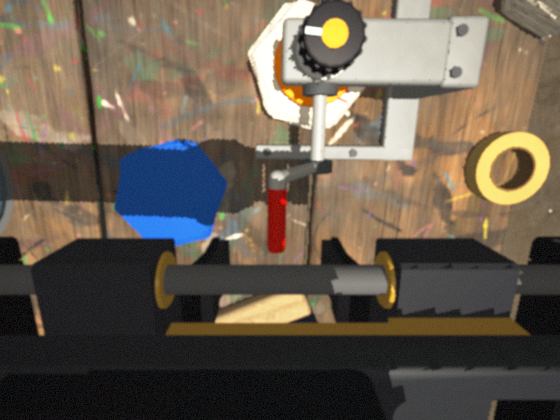

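View pics/side2.png

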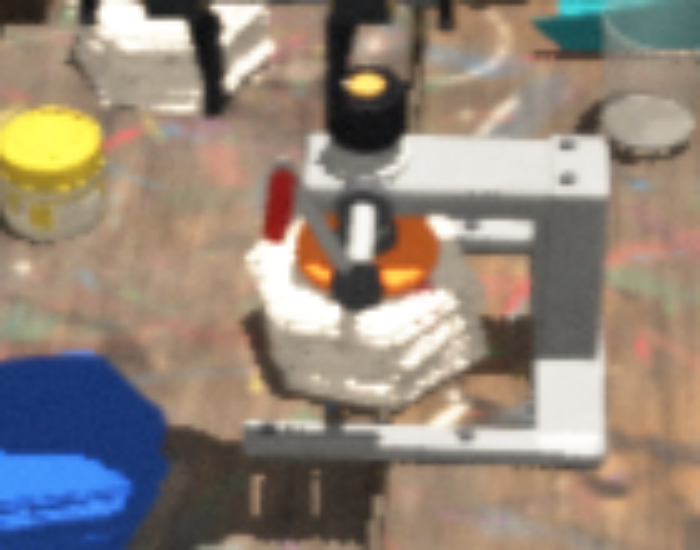

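The wrist view shows the handle at column 277, rows 187–252, between the fingers at columns 217 and 323. I'll check its extent numerically before going down.

Run:
```python
from h import *
import pickle
s,c,p,d=pickle.load(open("pics/wrist2.pkl","rb"))
W=cloud(d,c);hsv=cv2.cvtColor(p,cv2.COLOR_RGB2HSV).astype(int)
m=((hsv[...,0]<6)|(hsv[...,0]>172))&(hsv[...,1]>170)&(hsv[...,2]>50);m[:150]=0;m[265:]=0;m[:,:250]=0;m[:,300:]=0
q=W[m&(d>.25)&(W[...,2]<.25)];print(len(q),np.median(q,0),np.percentile(q,[2,98],axis=0).round(4).tolist())
R_=R.from_quat(s['eef_rot']).as_matrix();t=(q-s['eef_pos'])@R_*100;print("tool cm",np.percentile(t,[2,50,98],axis=0).round(2))
nt=(W[...,2]>.17)&(W[...,2]<.21)&(W[...,1]>-.06);q=W[nt];(x,y),r=cv2.minEnclosingCircle((q[:,:2]*1000).astype(np.float32));print("nut",x,y,r)
```

```text
15 [ 0.46125502 -0.15983874  0.00046637] [[0.4443, -0.2186, -0.0002], [0.4643, -0.1484, 0.0007]]
tool cm [[ 1.38  1.91 22.47]
 [ 1.46  3.1  22.5 ]
 [ 1.47  9.21 22.56]]
nut 528.5543823242188 -9.05134105682373 23.64225196838379
```

Run:
```python
from h import *
import pickle
s,c,p,d=pickle.load(open("pics/wrist2.pkl","rb"))
W=cloud(d,c);print(c['eye'],d[187:252:10,277],p[220,277],p[240,277])
hsv=cv2.cvtColor(p,cv2.COLOR_RGB2HSV).astype(int)
m=((hsv[...,0]<6)|(hsv[...,0]>172))&(hsv[...,1]>170)&(hsv[...,2]>50);m[:150]=0;m[265:]=0;m[:,:255]=0;m[:,300:]=0
q=W[m&(W[...,2]>.17)&(W[...,2]<.25)];print(len(q),np.median(q,0),np.percentile(q,[2,98],axis=0).round(4).tolist())
R_=R.from_quat(s['eef_rot']).as_matrix();t=(q-s['eef_pos'])@R_*100;print("tool cm",np.percentile(t,[2,50,98],axis=0).round(2))
```

```text
[ 0.47363595 -0.05762971  0.42593807] [0.22302394 0.22387433 0.22580513 0.22750854 0.2288412  0.23140427
 0.2356078 ] [136  20  16] [132  17   7]
1056 [ 0.45682895 -0.12192088  0.20633936] [[0.4471, -0.1444, 0.2033], [0.4668, -0.101, 0.2082]]
tool cm [[-0.56 -2.61  1.72]
 [ 0.03 -0.44  1.91]
 [ 0.63  1.89  2.22]]
```

Call:
jog_arm(commands=[{"delta_pos": [0,-0.2,1.5],"turn": 0,"fingers": 5},{"delta_pos": [0,0,1.5],"turn": 0,"fingers": 5},{"delta_pos": [0,0,1.5],"turn": 0,"fingers": 5},{"delta_pos": [0,0,0],"turn": 0,"fingers": 5},{"delta_pos": [0,0,0],"turn": 0,"fingers": 1.2},{"delta_pos": [0,0,0],"turn": 0,"fingers": 1.2},{"delta_pos": [0,0,0],"turn": 0,"fingers": 1.2},{"delta_pos": [0,0,0],"turn": 0,"fingers": 1.2},{"delta_pos": [0,0,0],"turn": 0,"fingers": 1.2},{"delta_pos": [0,0,0],"turn": 0,"fingers": 1.2}])

```text
time: 5.25
eef_pos: [0.4558, -0.1247, 0.1802]
eef_rot: [0.991, -0.134, 0.0, -0.0]
contact_force: [0.2, 0.0, -0.1]
width: 0.168
```

Run:
```python
from bench import env
s=env.sense();print(s['eef_pos'],s['eef_rot'],s['contact_force'],s['width'])
import numpy as np
# arc plan, tool frame cm
piv=np.array([0,.1235]);
for v0 in (.6,.65,.7):
    th=lambda v:v-np.radians(10)
    P=lambda v:np.array([-85*np.sin(th(v)),123.5+85*np.cos(th(v))])
    print(v0,P(v0),P(0))
V=np.linspace(.65,-.03,11);X=np.array([P(v) for v in V]);print(np.diff(X,axis=0).round(1))
```

```text
[ 0.4557524  -0.1246608   0.18022701] [ 9.91020568e-01 -1.33709446e-01  8.91790284e-05 -9.68980523e-05] [ 0.23623214  0.00380813 -0.11848208] 0.16820821871754235
0.6 [-35.0834321  200.92191416] [ 14.7600951  207.20865901]
0.65 [-38.9090699  199.07171614] [ 14.7600951  207.20865901]
0.7 [-42.63745528 197.03262818] [ 14.7600951  207.20865901]
[[ 5.2  2.5]
 [ 5.4  2.1]
 [ 5.5  1.7]
 [ 5.6  1.4]
 [ 5.7  1. ]
 [ 5.7  0.6]
 [ 5.8  0.2]
 [ 5.8 -0.2]
 [ 5.7 -0.6]
 [ 5.7 -1. ]]
```

Call:
jog_arm(commands=[{"delta_pos": [0.52,0,-0.25],"turn": 0,"fingers": 1.2},{"delta_pos": [0.54,0,-0.21],"turn": 0,"fingers": 1.2},{"delta_pos": [0.55,0,-0.17],"turn": 0,"fingers": 1.2},{"delta_pos": [0.56,0,-0.14],"turn": 0,"fingers": 1.2},{"delta_pos": [0.57,0,-0.1],"turn": 0,"fingers": 1.2},{"delta_pos": [0.57,0,-0.06],"turn": 0,"fingers": 1.2},{"delta_pos": [0.58,0,-0.02],"turn": 0,"fingers": 1.2},{"delta_pos": [0.58,0,0.02],"turn": 0,"fingers": 1.2},{"delta_pos": [0.57,0,0.06],"turn": 0,"fingers": 1.2},{"delta_pos": [0.4,0,0.06],"turn": 0,"fingers": 1.2}])

```text
time: 6.25
eef_pos: [0.5086, -0.1393, 0.1881]
eef_rot: [0.991, -0.134, -0.0, 0.0]
contact_force: [-0.1, 0.3, 0.3]
width: 0.14
```

Call:
jog_arm(commands=[{"delta_pos": [0,0,0],"turn": 0,"fingers": 1.2},{"delta_pos": [0,0,0],"turn": 0,"fingers": 1.2},{"delta_pos": [0,0,0],"turn": 0,"fingers": 1.2},{"delta_pos": [0,0,0],"turn": 0,"fingers": 1.2},{"delta_pos": [0,0,0],"turn": 0,"fingers": 1.2},{"delta_pos": [0,0,0],"turn": 0,"fingers": 1.2},{"delta_pos": [0,0,0],"turn": 0,"fingers": 1.2},{"delta_pos": [0,0,0],"turn": 0,"fingers": 1.2},{"delta_pos": [0,0,0],"turn": 0,"fingers": 1.2},{"delta_pos": [0,0,0],"turn": 0,"fingers": 1.2}])

```text
time: 7.25
eef_pos: [0.5082, -0.1391, 0.1882]
eef_rot: [0.991, -0.134, -0.0, -0.0]
contact_force: [0.1, 0.5, 0.0]
width: 0.137
```

Run:
```python
from bench import env
from h import *
import pickle
for n in("wrist","side"):
    s=env.sense();c=env.get_calibration(n);p,d=env.read_camera(n)
    pickle.dump((s,c,p,d),open(f"pics/{n}3.pkl","wb"))
    q=p[170:280,220:360] if n=="side" else p
    f=5 if n=="side" else 1
    cv2.imwrite(f"pics/{n}3.png",cv2.resize(q[:,:,::-1],None,fx=f,fy=f))
print(s['eef_pos'],s['contact_force'],s['width'])
g=s['eef_pos']-np.array([.529,-.0095,0]);R_=R.from_quat(s['eef_rot']).as_matrix();print("press-rel",g@R_)
```

```text
[ 0.50815297 -0.13911191  0.18821715] [ 0.15638441  0.3437494  -0.49893645] 0.13840319257808392
press-rel [ 0.01425604  0.13047923 -0.18823251]
```

View pics/wrist3.png

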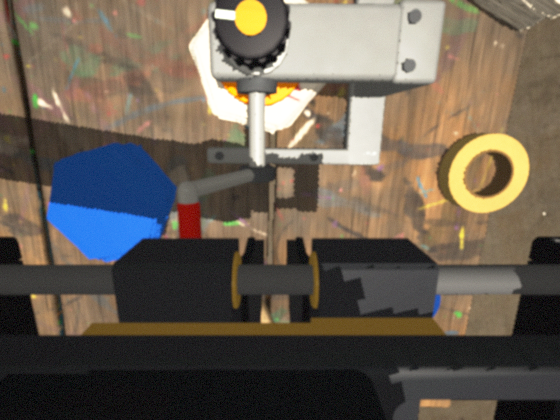

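View pics/side3.png

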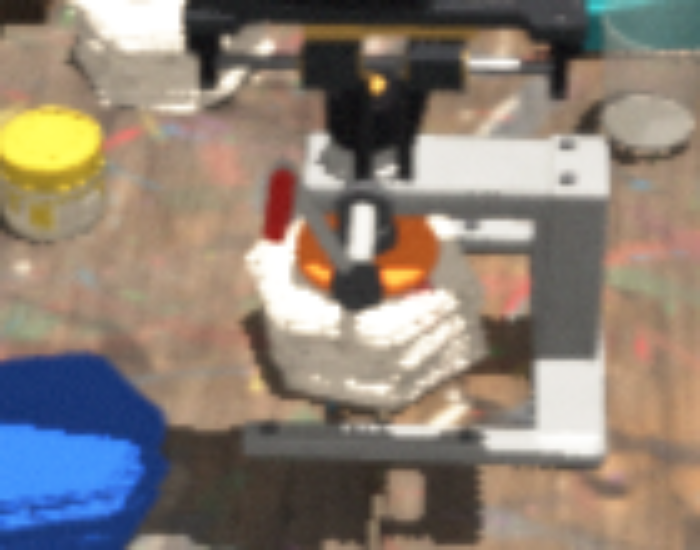

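The lever did not move; the fingers shut beside the handle. I'll check where the TCP and the handle project.

Run:
```python
from h import *
import pickle
for k in (2,3):
  for n in("wrist","side"):
    s,c,p,d=pickle.load(open(f"pics/{n}{k}.pkl","rb"))
    X=s['eef_pos'];print(n,k,"tcp",X.round(4),proj(X,c).round(1),"handle?",proj([[.457,-.124,.2]],c).round(1),"nut top",proj([[.529,-.0095,.185]],c).round(1))
    if n=="side":
        u=proj(X,c)[0]; print("crop",(u-[220,170])*5,(proj([[.457,-.124,.2]],c)[0]-[220,170])*5)
```

```text
wrist 2 tcp [ 0.4553 -0.126   0.2255] [[275.7 235.1]] handle? [[277.1 220.7]] nut top [[334.5  33.7]]
side 2 tcp [ 0.456  -0.1263  0.2262] [[274.7 203.1]] handle? [[275.2 210.8]] nut top [[292.6 186.4]]
crop [273.71310184 165.58314788] [275.75612239 203.94544983]
wrist 3 tcp [ 0.5082 -0.1391  0.1882] [[275.7 235.1]] handle? [[191.4 239.8]] nut top [[251.   18.1]]
side 3 tcp [ 0.5082 -0.1391  0.1882] [[296.2 215.2]] handle? [[275.2 210.8]] nut top [[292.6 186.4]]
crop [381.02828131 225.94980614] [275.75612239 203.94544983]
```

Run:
```python
from h import *
import pickle
for k in (2,3):
    s,c,p,d=pickle.load(open(f"pics/wrist{k}.pkl","rb"))
    R_=R.from_quat(s['eef_rot']).as_matrix();W=(cloud(d,c)-s['eef_pos'])@R_*1000
    cols=(252,300) if k==3 else (212,330)
    for u in cols:
        for v in (235,240,245,250,260,270,280,300):print(k,u,v,W[v,u].round(0),p[v,u])
s,c,p,d=pickle.load(open("pics/side3.pkl","rb"))
R_=R.from_quat(s['eef_rot']).as_matrix();W=(cloud(d,c)-s['eef_pos'])@R_*1000
for v in range(186,212,2):print(v,[W[v,u].round(0).tolist() for u in (292,296,300)])
```

```text
2 212 235 [-90.  79. 225.] [200 176 154]
2 212 240 [-34. -13. -44.] [61 53 40]
2 212 245 [-32. -13. -52.] [16 15 17]
2 212 250 [-31. -13. -57.] [14 18 17]
2 212 260 [-29. -12. -67.] [32 28 30]
2 212 270 [ -17.  -34. -125.] [60 58 55]
2 212 280 [ -17.  -32. -125.] [55 55 51]
2 212 300 [-26.  -3. -87.] [36 35 34]
2 330 235 [ 78.  79. 225.] [151 117  86]
2 330 240 [ 29. -11. -40.] [56 44 32]
2 330 245 [ 28. -11. -47.] [25 29 26]
2 330 250 [ 27. -11. -54.] [21 20 21]
2 330 260 [ 25. -11. -65.] [30 31 27]
2 330 270 [  14.  -34. -124.] [60 59 54]
2 330 280 [  14.  -32. -125.] [80 75 73]
2 330 300 [ 25.   8. -69.] [101  83  65]
3 252 235 [-30.  66. 188.] [133 106  86]
3 252 240 [-12. -13. -45.] [18 19 22]
3 252 245 [-12. -13. -52.] [ 9 15 13]
3 252 250 [-12. -13. -58.] [ 6  4 13]
3 252 260 [-11. -11. -66.] [19 19 22]
3 252 270 [  -6.  -35. -125.] [55 56 50]
3 252 280 [  -6.  -32. -125.] [63 59 59]
3 252 300 [-10.  -4. -88.] [34 34 35]
3 300 235 [ 32.  66. 188.] [140 114  91]
3 300 240 [ 13. -12. -43.] [19 16 21]
3 300 245 [ 12. -12. -50.] [20 24 27]
3 300 250 [ 12. -13. -58.] [17 16 15]
3 3
[... 341 characters left out ...]
, 11.0, -87.0]]
192 [[-10.0, 11.0, -80.0], [-4.0, -110.0, 7.0], [9.0, 10.0, -80.0]]
194 [[-10.0, 10.0, -73.0], [-4.0, -111.0, 15.0], [9.0, 8.0, -73.0]]
196 [[-10.0, 6.0, -65.0], [-4.0, -112.0, 22.0], [9.0, 6.0, -65.0]]
198 [[-10.0, 14.0, -64.0], [-4.0, -110.0, 27.0], [9.0, 9.0, -61.0]]
200 [[-10.0, 8.0, -54.0], [-4.0, -117.0, 40.0], [9.0, 5.0, -52.0]]
202 [[-10.0, 13.0, -51.0], [-4.0, -121.0, 49.0], [9.0, 7.0, -48.0]]
204 [[-10.0, 11.0, -44.0], [-4.0, -111.0, 49.0], [10.0, 11.0, -44.0]]
206 [[-15.0, -101.0, 48.0], [-4.0, -107.0, 53.0], [7.0, -105.0, 51.0]]
208 [[-14.0, -95.0, 51.0], [-4.0, -95.0, 50.0], [7.0, -105.0, 58.0]]
210 [[-15.0, -96.0, 58.0], [-4.0, -97.0, 59.0], [7.0, -105.0, 64.0]]
```

Run:
```python
from h import *
import pickle
s,c,p,d=pickle.load(open("pics/side3.pkl","rb"))
q=p[140:260,240:360,::-1];q=cv2.convertScaleAbs(q,alpha=1.8,beta=20)
cv2.imwrite("pics/side3b.png",cv2.resize(q,None,fx=5,fy=5,interpolation=cv2.INTER_CUBIC))
```

```text
(no output)
```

View pics/side3b.png

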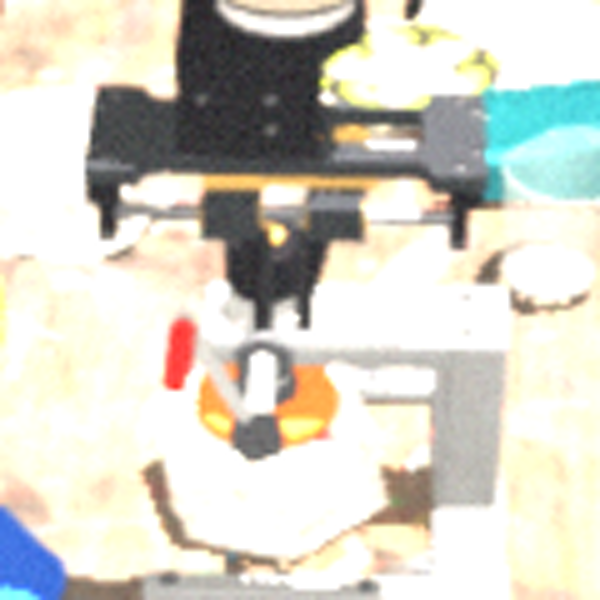

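Both cameras put the real fingertips about 43 mm short of the reported TCP: the finger surfaces end at tool z of about -43 mm, centred in x and y. The depths for the handle agree across all cameras, so I'll go 43 mm deeper and check before closing.

Call:
jog_arm(commands=[{"delta_pos": [-1.08,0,0],"turn": 0,"fingers": 5},{"delta_pos": [-1.08,0,0],"turn": 0,"fingers": 5},{"delta_pos": [-1.08,0,0],"turn": 0,"fingers": 5},{"delta_pos": [-1.08,0,0],"turn": 0,"fingers": 5},{"delta_pos": [-1.08,0,0],"turn": 0,"fingers": 5},{"delta_pos": [0,0,0],"turn": 0,"fingers": 5},{"delta_pos": [0,0,1.2],"turn": 0,"fingers": 5},{"delta_pos": [0,0,1.2],"turn": 0,"fingers": 5},{"delta_pos": [0,0,1.2],"turn": 0,"fingers": 5},{"delta_pos": [0,0,0],"turn": 0,"fingers": 5}])

```text
time: 8.35
eef_pos: [0.4545, -0.1247, 0.1499]
eef_rot: [0.991, -0.134, -0.002, 0.001]
contact_force: [0.2, 0.1, 0.3]
width: 0.577
```

```bash
cat > look.py <<'E'
import sys,pickle
from bench import env
from h import *
k=sys.argv[1]
for n in sys.argv[2:]:
    s=env.sense();c=env.get_calibration(n);p,d=env.read_camera(n)
    pickle.dump((s,c,p,d),open(f"pics/{n}{k}.pkl","wb"))
    if n=="side": q=p[150:270,220:360]
    elif n=="scene": q=p[150:280,220:370]
    else: q=p
    q=q[:,:,::-1]
    if n!="wrist": q=cv2.resize(cv2.convertScaleAbs(q,alpha=1.5,beta=15),None,fx=4.5,fy=4.5,interpolation=cv2.INTER_CUBIC)
    cv2.imwrite(f"pics/{n}{k}.png",q)
print(s['time'],s['eef_pos'],s['contact_force'].round(1),s['torque'].round(2),s['width'])
E
python3 look.py 4 side wrist
```

```text
8.4 [ 0.45521926 -0.1249576   0.15084618] [ 0.1 -0.   0.4] [-0.06  0.12  0.03] 0.5780624070032923
```

View pics/side4.png

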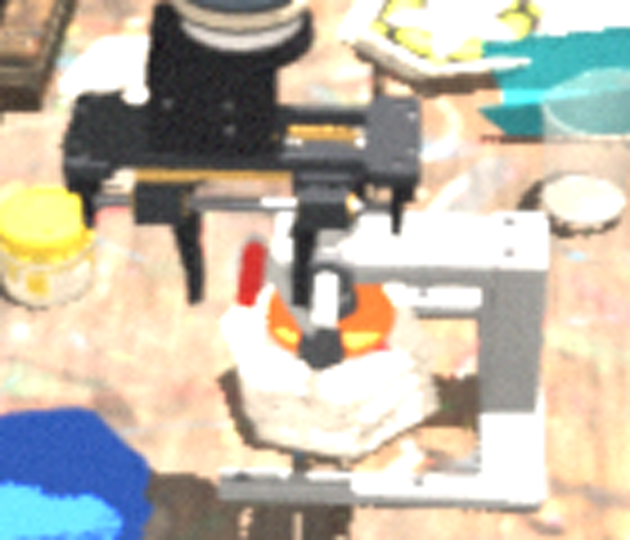

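View pics/wrist4.png

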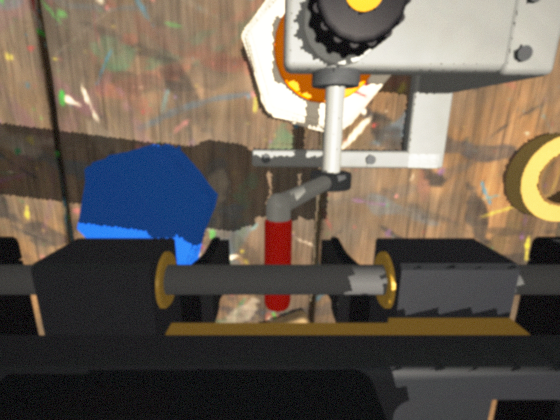

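The side view shows the handle at crop (253,270) between the finger tips at (195,300) and (300,300). The wrist view has it centred at column 278, in rows 215–310.

Run:
```python
from h import *
import pickle
s,c,p,d=pickle.load(open("pics/side4.pkl","rb"))
R_=R.from_quat(s['eef_rot']).as_matrix();T=lambda W:(W-s['eef_pos'])@R_*1000
print("tcp crop",(proj(s['eef_pos'],c)[0]-[220,150])*4.5)
W=T(cloud(d,c))
for v in range(190,222,3):print(v,[W[v,u].round(0).tolist() for u in (261,262,263)])
m=(abs(W[...,1])<35)&(W[...,2]<20)&(abs(W[...,0])<60)&(W[...,2]>-110)
for lo in range(-110,20,10):
    q=W[m&(W[...,2]>=lo)&(W[...,2]<lo+10)]
    print(lo,len(q),"xL",q[q[:,0]<-15][:,:2].mean(0).round(0),"xM",q[abs(q[:,0])<15][:,:2].mean(0).round(0),"xR",q[q[:,0]>15][:,:2].mean(0).round(0))
s,c,p,d=pickle.load(open("pics/wrist4.pkl","rb"));W=T(cloud(d,c))
hsv=cv2.cvtColor(p,cv2.COLOR_RGB2HSV).astype(int)
r=((hsv[...,0]<6)|(hsv[...,0]>172))&(hsv[...,1]>150)&(abs(W[...,2])<100)
r[:200]=0;r[:,:255]=0;r[:,300:]=0
print("handle tool mm",np.percentile(W[r],[2,50,98],axis=0).round(0))
```

```text
tcp crop [245.93809612 343.71975674]
190 [[-29.0, 23.0, -131.0], [-29.0, 7.0, -120.0], [-65.0, -366.0, 148.0]]
193 [[-29.0, 30.0, -127.0], [-27.0, 26.0, -124.0], [-24.0, 25.0, -124.0]]
196 [[-28.0, 35.0, -122.0], [-26.0, 32.0, -120.0], [-24.0, 29.0, -118.0]]
199 [[-29.0, 35.0, -113.0], [-29.0, 9.0, -94.0], [-28.0, -2.0, -86.0]]
202 [[-31.0, 13.0, -87.0], [-29.0, 15.0, -89.0], [-27.0, 5.0, -82.0]]
205 [[-32.0, 10.0, -76.0], [-30.0, 6.0, -73.0], [-27.0, 8.0, -75.0]]
208 [[-32.0, 12.0, -68.0], [-30.0, 9.0, -66.0], [-28.0, 6.0, -63.0]]
211 [[-62.0, -254.0, 149.0], [-30.0, 12.0, -59.0], [-28.0, 7.0, -55.0]]
214 [[-61.0, -240.0, 150.0], [-31.0, 5.0, -44.0], [-28.0, 8.0, -46.0]]
217 [[-60.0, -226.0, 150.0], [-31.0, 6.0, -35.0], [-54.0, -228.0, 152.0]]
220 [[-58.0, -211.0, 150.0], [-55.0, -210.0, 150.0], [-52.0, -212.0, 151.0]]
-110 1 xL [-29.  10.] xM [nan nan] xR [nan nan]
-100 13 xL [-32.   9.] xM [nan nan] xR [36. 12.]
-90 48 xL [-30.   7.] xM [nan nan] xR [33.  7.]
-80 35 xL [-29.   8.] xM [nan nan] xR [32. 10.]
-70 28 xL [-28.   7.] xM [nan nan] xR [31.  9.]
-60 99 xL [-27.   5.] xM [ 3. -1.] xR [32.  9.]
-50 45 xL [-27.   7.] xM [ 7. -1.] xR [31. 10.]
-40 17 xL [-27.   5.] xM [ 12. -30.] xR [ 16. -27.]
-30 13 xL [nan nan] xM [ 12. -28.] xR [ 20. -29.]
-20 5 xL [nan nan] xM [nan nan] xR [ 20. -28.]
-10 13 xL [nan nan] xM [nan nan] xR [ 26. -29.]
0 18 xL [nan nan] xM [nan nan] xR [ 36. -29.]
10 35 xL [nan nan] xM [nan nan] xR [ 42. -28.]
handle tool mm [[ -6. -26. -57.]
 [  0. -12. -55.]
 [  7.  20. -52.]]<stdin>:11: RuntimeWarning: Mean of empty slice.
  ret = um.true_divide(
```

Call:
jog_arm(commands=[{"delta_pos": [0,0,0.5],"turn": 0,"fingers": 5},{"delta_pos": [0,0,0.5],"turn": 0,"fingers": 5},{"delta_pos": [0,0,0],"turn": 0,"fingers": 5},{"delta_pos": [0,0,0],"turn": 0,"fingers": 0.5},{"delta_pos": [0,0,0],"turn": 0,"fingers": 0.5},{"delta_pos": [0,0,0],"turn": 0,"fingers": 0.5},{"delta_pos": [0,0,0],"turn": 0,"fingers": 0.5},{"delta_pos": [0,0,0],"turn": 0,"fingers": 0.5},{"delta_pos": [0,0,0],"turn": 0,"fingers": 0.5},{"delta_pos": [0,0,0],"turn": 0,"fingers": 0.5}])

```text
time: 9.45
eef_pos: [0.4566, -0.1249, 0.1423]
eef_rot: [0.991, -0.134, 0.001, 0.0]
contact_force: [2.1, -0.8, -1.4]
width: 0.151
```

Call:
jog_arm(commands=[{"delta_pos": [0.52,0,-0.25],"turn": 0,"fingers": 0.5},{"delta_pos": [0.54,0,-0.21],"turn": 0,"fingers": 0.5},{"delta_pos": [0,0,0],"turn": 0,"fingers": 0.5},{"delta_pos": [0,0,0],"turn": 0,"fingers": 0.5},{"delta_pos": [0,0,0],"turn": 0,"fingers": 0.5},{"delta_pos": [0,0,0],"turn": 0,"fingers": 0.5},{"delta_pos": [0,0,0],"turn": 0,"fingers": 0.5},{"delta_pos": [0,0,0],"turn": 0,"fingers": 0.5},{"delta_pos": [0,0,0],"turn": 0,"fingers": 0.5},{"delta_pos": [0,0,0],"turn": 0,"fingers": 0.5}])

```text
time: 10.45
eef_pos: [0.4654, -0.1275, 0.1467]
eef_rot: [0.991, -0.134, -0.001, -0.0]
contact_force: [-5.8, 0.4, 1.3]
width: 0.146
```

Gripped: the opening holds at about 13 mm and the lever drags with about 6 N. Continuing along the arc to fully open.

Call:
jog_arm(commands=[{"delta_pos": [0.55,0,-0.17],"turn": 0,"fingers": 0.5},{"delta_pos": [0.56,0,-0.14],"turn": 0,"fingers": 0.5},{"delta_pos": [0.57,0,-0.1],"turn": 0,"fingers": 0.5},{"delta_pos": [0.57,0,-0.06],"turn": 0,"fingers": 0.5},{"delta_pos": [0.58,0,-0.02],"turn": 0,"fingers": 0.5},{"delta_pos": [0.58,0,0.02],"turn": 0,"fingers": 0.5},{"delta_pos": [0.57,0,0.06],"turn": 0,"fingers": 0.5},{"delta_pos": [0.5,0,0.06],"turn": 0,"fingers": 0.5},{"delta_pos": [0.3,0,0.04],"turn": 0,"fingers": 0.5},{"delta_pos": [0,0,0],"turn": 0,"fingers": 0.5}])

```text
time: 11.45
eef_pos: [0.5071, -0.1397, 0.1502]
eef_rot: [0.991, -0.134, -0.006, -0.002]
contact_force: [-19.3, 4.1, 20.5]
width: 0.154
```

Call:
jog_arm(commands=[{"delta_pos": [0,0,0],"turn": 0,"fingers": 0.5},{"delta_pos": [-0.2,0,-0.1],"turn": 0,"fingers": 0.5},{"delta_pos": [0,0,0],"turn": 0,"fingers": 4},{"delta_pos": [0,0,0],"turn": 0,"fingers": 5},{"delta_pos": [0,0,0],"turn": 0,"fingers": 5},{"delta_pos": [0,0,0],"turn": 0,"fingers": 5},{"delta_pos": [0,0,0],"turn": 0,"fingers": 5},{"delta_pos": [0,0,-1],"turn": 0,"fingers": 5},{"delta_pos": [0,0,-3],"turn": 0,"fingers": 5},{"delta_pos": [0,0,-4],"turn": 0,"fingers": 5}])

```text
time: 12.45
eef_pos: [0.5095, -0.1395, 0.2312]
eef_rot: [0.991, -0.134, -0.001, 0.0]
contact_force: [1.3, 0.2, -0.4]
width: 0.572
```

```bash
python3 look.py 5 side wrist
```

```text
12.5 [ 0.51425953 -0.14148221  0.23856043] [ 2.5 -1.3  5.2] [-0.24 -0.14 -0.04] 0.575092245140632
```

View pics/side5.png

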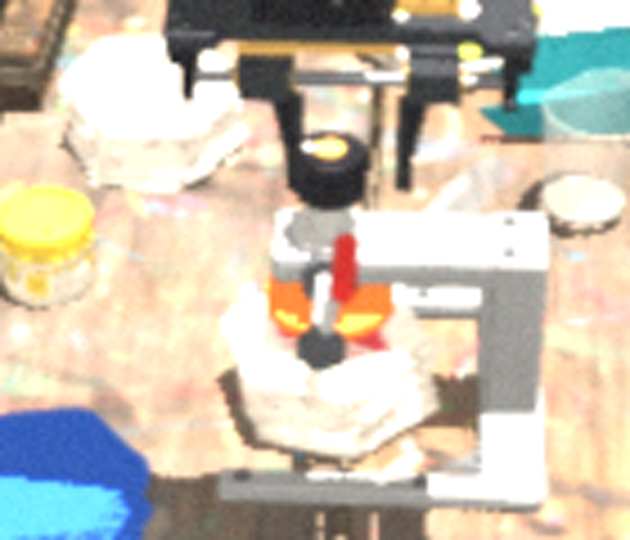

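View pics/wrist5.png

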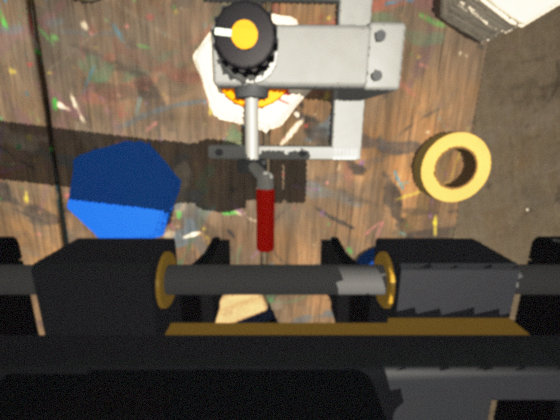

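The lever leans to +x: the side view has the handle at crop (345,265), up and right of the hub at (322,345), and the wrist view has it at column 265. Now I'll measure the lever angle, nut height, pad face and stack top.

Run:
```python
from h import *
import pickle
yaw=np.radians(-15.5);ex=np.array([np.cos(yaw),np.sin(yaw)]);ey=np.array([-np.sin(yaw),np.cos(yaw)]);O=np.array([.529,-.0095])
for n in("wrist","side"):
    s,c,p,d=pickle.load(open(f"pics/{n}5.pkl","rb"));W=cloud(d,c)
    P=np.stack([(W[...,:2]-O)@ex,(W[...,:2]-O)@ey,W[...,2]],-1)*1000
    hsv=cv2.cvtColor(p,cv2.COLOR_RGB2HSV).astype(int)
    inn=(abs(P[...,0])<120)&(abs(P[...,1])<170)
    r=inn&((hsv[...,0]<5)|(hsv[...,0]>172))&(hsv[...,1]>150)&(P[...,1]<-90)&(P[...,2]>130)
    print(n,"handle",r.sum(),np.percentile(P[r],[5,50,95],axis=0).round(1).tolist())
    nt=inn&(P[...,2]>165)&(abs(P[...,0])<40)&(abs(P[...,1])<30)
    print(" nut",np.percentile(P[nt],[5,50,95],axis=0).round(1).tolist(), "yellow z", np.median(P[nt&(hsv[...,1]>120)&(hsv[...,2]>120)][:,2]).round(1))
    o=inn&(hsv[...,0]>4)&(hsv[...,0]<22)&(hsv[...,1]>180)&(hsv[...,2]>90)&(abs(P[...,0])<60)&(abs(P[...,1])<60)&(P[...,2]<130)
    print(" pad",o.sum(),np.percentile(P[o],[3,50,97],axis=0).round(1).tolist(),np.histogram(P[o][:,2],np.arange(70,110,2))[0])
    w=inn&(hsv[...,1]<60)&(hsv[...,2]>140)&(abs(P[...,0])<75)&(abs(P[...,1])<70)&(P[...,2]<75)&(P[...,2]>50)
    print(" stack",w.sum(),np.histogram(P[w][:,2],np.arange(50,76,2)),np.percentile(P[w],[1,99],axis=0).round(0).tolist())
s,c,p,d=pickle.load(open("pics/side5.pkl","rb"))
q=p[195:260,262:322,::-1];cv2.imwrite("pics/side5z.png",cv2.resize(q,None,fx=9,fy=9,interpolation=cv2.INTER_CUBIC))
s,c,p,d=pickle.load(open("pics/wrist5.pkl","rb"))
q=p[0:180,180:330,::-1];cv2.imwrite("pics/wrist5z.png",cv2.resize(q,None,fx=3.3,fy=3.3,interpolation=cv2.INTER_CUBIC))
```

```text
wrist handle 1177 [[-11.4, -149.9, 211.5], [13.3, -124.6, 214.3], [97.8, -105.3, 393.6]]
 nut [[-18.2, -20.0, 186.2], [-0.0, -1.5, 198.9], [18.1, 17.2, 200.7]] yellow z 200.2
 pad 158 [[-31.7, -38.5, 76.6], [-12.4, -26.3, 90.6], [32.7, -23.2, 125.4]] [  0   0   0   0   0   0   1   0   0  31 111   2   0   0   0   0   0   0
   0]
 stack 2423 (array([  65,   49,  159,   88,  496, 1428,  138,    0,    0,    0,    0,
          0]), array([50, 52, 54, 56, 58, 60, 62, 64, 66, 68, 70, 72, 74])) [[-66.0, -60.0, 51.0], [48.0, 51.0, 63.0]]
side handle 64 [[9.3, -156.1, 207.9], [14.5, -137.7, 212.6], [19.3, -112.9, 216.7]]
 nut [[-11.9, -24.0, 170.5], [4.5, -15.0, 194.3], [20.8, 12.6, 200.9]] yellow z 199.4
 pad 155 [[-35.2, -39.8, 81.6], [-11.5, -18.8, 89.5], [35.7, 2.3, 93.8]] [ 0  0  0  0  0  5  4  5 32 48 40 15  4  0  0  0  0  0  0]
 stack 444 (array([ 17,  26,  46,  62, 117, 132,  39,   5,   0,   0,   0,   0]), array([50, 52, 54, 56, 58, 60, 62, 64, 66, 68, 70, 72, 74])) [[-61.0, -62.0, 51.0], [59.0, 34.0, 64.0]]
```

View pics/side5z.png

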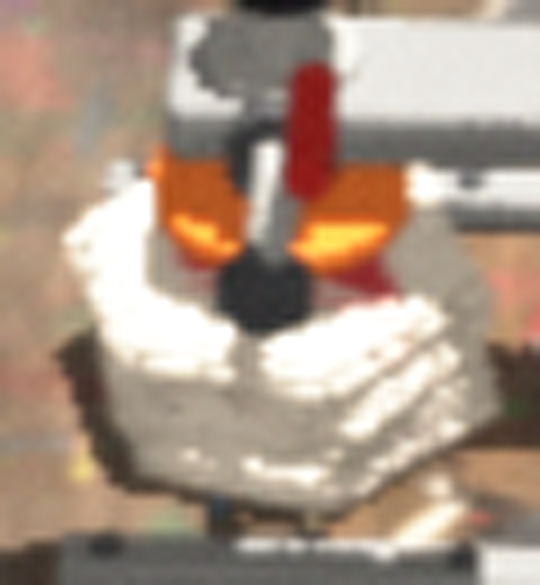

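View pics/wrist5z.png

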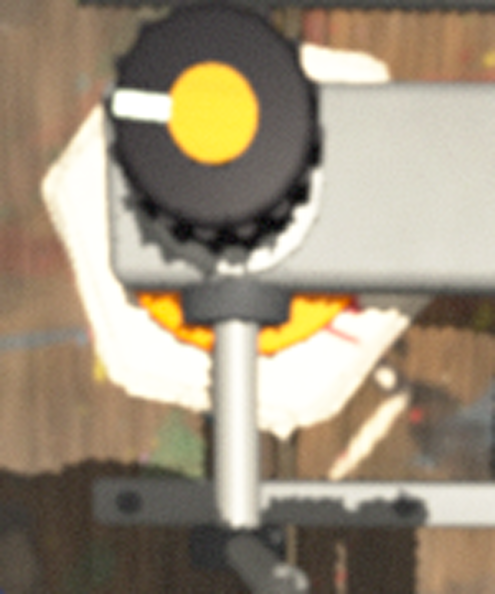

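The nut top is at 199–200 mm and the handle's x' at 14.5 mm, so the lever is fully open. The white index mark points to the press's -x. The stack in the press has the red figure, so it is stack_red, 60 mm high. Next: the pad face height from its lower rim.

```bash
cat > pad.py <<'E'
import sys,pickle
from h import *
k=sys.argv[1]
yaw=np.radians(-15.5);O=np.array([.529,-.0095])
for n in sys.argv[2:]:
    s,c,p,d=pickle.load(open(f"pics/{n}{k}.pkl","rb"));W=cloud(d,c)
    hsv=cv2.cvtColor(p,cv2.COLOR_RGB2HSV).astype(int)
    rr=np.hypot(W[...,0]-O[0],W[...,1]-O[1])
    o=(hsv[...,0]>3)&(hsv[...,0]<30)&(hsv[...,1]>140)&(hsv[...,2]>90)&(rr<.05)&(W[...,2]<.12)&(W[...,2]>.055)
    res=[]
    for u in np.unique(np.argwhere(o)[:,1]):
        v=np.argwhere(o[:,u]).max()+.5
        # ray ∩ cylinder
        a=ray([[u,v]],c,.2)[0];b=ray([[u,v]],c,0)[0];dd=b-a
        A=dd[:2]@dd[:2];B=2*(a[:2]-O)@dd[:2];C=(a[:2]-O)@(a[:2]-O)-.042**2
        D=B*B-4*A*C
        if D<0: continue
        t=(-B-np.sqrt(D))/2/A;X=a+t*dd
        res.append((u,v,X[2]*1000))
    res=np.array(res)
    print(n,len(res),np.round(res[:,2],1).tolist(),"median",np.median(res[:,2]).round(1))
E
python3 pad.py 5 side
python3 - <<'E'
import numpy as np,pickle
from bench import env
for n in("side","scene"):
    z=np.load(f"pics/{n}0.npz");pickle.dump((None,env.get_calibration(n),z['p'],z['d']),open(f"pics/{n}0.pkl","wb"))
E
python3 pad.py 0 side scene
```

```text
side 22 [97.1, 83.1, 82.7, 78.0, 80.2, 78.3, 79.8, 81.0, 89.3, 93.7, 91.3, 87.3, 79.4, 78.6, 77.6, 80.0, 78.6, 80.5, 78.4, 79.5, 80.0, 83.2] median 80.1
side 22 [78.5, 68.2, 67.9, 66.9, 69.1, 67.3, 68.8, 81.0, 117.8, 91.3, 87.3, 68.5, 67.7, 66.6, 65.4, 67.6, 65.8, 63.6, 64.7, 65.1, 68.2, 71.8] median 68.0
scene 30 [77.2, 74.1, 70.0, 72.7, 71.3, 69.5, 71.1, 68.8, 69.9, 67.2, 67.9, 68.5, 68.8, 69.1, 69.1, 69.0, 68.8, 68.4, 67.8, 67.0, 66.1, 68.6, 67.2, 69.2, 67.3, 68.7, 65.9, 66.2, 65.4, 65.8] median 68.7
```

Call:
jog_arm(commands=[{"delta_pos": [-0.5,-3.3,0],"turn": 0,"fingers": 8},{"delta_pos": [-0.5,-3.3,0],"turn": 0,"fingers": 8},{"delta_pos": [-0.5,-3.3,0],"turn": 0,"fingers": 8},{"delta_pos": [-0.6,-3.2,0],"turn": 0,"fingers": 8},{"delta_pos": [0,0,0],"turn": 0,"fingers": 8},{"delta_pos": [0,0,1.5],"turn": 0,"fingers": 8},{"delta_pos": [0,0,1.5],"turn": 0,"fingers": 8},{"delta_pos": [0,0,1.5],"turn": 0,"fingers": 8},{"delta_pos": [0,0,0],"turn": 0,"fingers": 8},{"delta_pos": [0,0,0],"turn": 0,"fingers": 8}])

```text
time: 13.55
eef_pos: [0.525, -0.0085, 0.1862]
eef_rot: [0.991, -0.134, 0.0, 0.0]
contact_force: [-0.2, 0.6, -0.1]
width: 0.923
```

```bash
python3 look.py 6 side wrist
python3 - <<'E'
from h import *
import pickle
s,c,p,d=pickle.load(open("pics/wrist6.pkl","rb"));W=cloud(d,c);R_=R.from_quat(s['eef_rot']).as_matrix();T=(W-s['eef_pos'])@R_*1000
hsv=cv2.cvtColor(p,cv2.COLOR_RGB2HSV).astype(int)
y=(hsv[...,0]>15)&(hsv[...,0]<32)&(hsv[...,1]>140)&(W[...,2]>.18)&(W[...,2]<.21)
print("cap tool mm",y.sum(),np.percentile(T[y],[2,50,98],axis=0).round(1).tolist())
nt=(W[...,2]>.17)&(W[...,2]<.21)&(abs(T[...,0])<30)
print("nut",np.percentile(T[nt],[1,50,99],axis=0).round(1).tolist())
s,c,p,d=pickle.load(open("pics/side6.pkl","rb"));T=(cloud(d,c)-s['eef_pos'])@R_*1000
m=(abs(T[...,1])<30)&(abs(abs(T[...,0])-45)<12)&(T[...,2]>-120)&(T[...,2]<-15)
for lo in range(-80,-15,5):
    q=T[m&(T[...,2]>=lo)&(T[...,2]<lo+5)];print(lo,(q[:,0]<0).sum(),(q[:,0]>0).sum(),q[q[:,0]>0].mean(0).round(0))
E
```

```text
13.6 [ 0.52545628 -0.00837995  0.18663835] [-1.   0.3  0.2] [-0.11  0.05 -0.01] 0.9217361620850051
cap tool mm 669 [[-4.9, -8.8, -14.7], [3.3, 0.0, -13.3], [11.5, 9.1, -11.6]]
nut [[-18.5, -22.9, -14.3], [2.8, -5.6, -12.1], [24.4, 14.5, 14.3]]
-80 7 8 [ 49.  10. -77.]
-75 9 7 [ 47.  10. -73.]
-70 6 3 [ 45.   9. -68.]
-65 6 9 [ 47.   8. -62.]
-60 4 2 [ 46.   9. -60.]
-55 6 8 [ 46.   8. -53.]
-50 3 3 [ 46.   7. -46.]
-45 5 6 [ 47.   9. -43.]
-40 4 2 [ 44.   7. -39.]
-35 0 0 [nan nan nan]
-30 0 0 [nan nan nan]
-25 0 0 [nan nan nan]
-20 0 0 [nan nan nan]<stdin>:12: RuntimeWarning: Mean of empty slice.
  ret = um.true_divide(
```

View pics/side6.png

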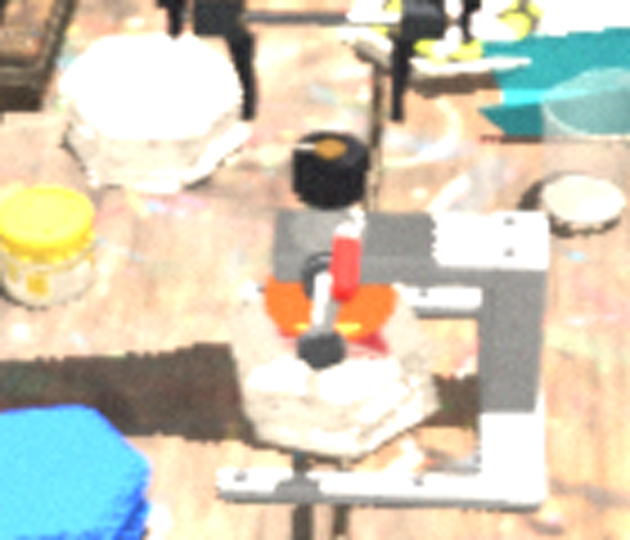

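View pics/wrist6.png

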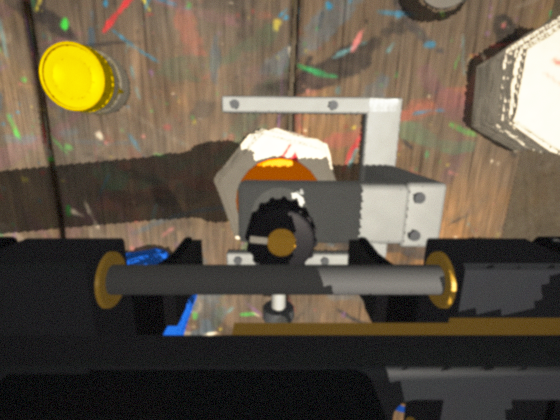

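The wrist view shows the nut at (281,240) between the fingers. Its cap is 3 mm to tool +x. Shift, go down and grip.

Call:
jog_arm(commands=[{"delta_pos": [0.3,0,1.1],"turn": 0,"fingers": 8},{"delta_pos": [0,0,1.1],"turn": 0,"fingers": 8},{"delta_pos": [0,0,1.1],"turn": 0,"fingers": 8},{"delta_pos": [0,0,1.1],"turn": 0,"fingers": 8},{"delta_pos": [0,0,1.1],"turn": 0,"fingers": 8},{"delta_pos": [0,0,0],"turn": 0,"fingers": 8},{"delta_pos": [0,0,0],"turn": 0,"fingers": 3.5},{"delta_pos": [0,0,0],"turn": 0,"fingers": 3.5},{"delta_pos": [0,0,0],"turn": 0,"fingers": 3.5},{"delta_pos": [0,0,0],"turn": 0,"fingers": 3.5}])

```text
time: 14.65
eef_pos: [0.5281, -0.0086, 0.1313]
eef_rot: [0.991, -0.134, 0.0, -0.0]
contact_force: [-0.1, -0.2, -1.0]
width: 0.641
```

Call:
jog_arm(commands=[{"delta_pos": [0,0,0],"turn": 0,"fingers": 3.5},{"delta_pos": [0,0,0],"turn": 0,"fingers": 3.5},{"delta_pos": [0,0,0],"turn": 0,"fingers": 3.5},{"delta_pos": [0,0,0],"turn": 4,"fingers": 3.5},{"delta_pos": [0,0,0],"turn": 6,"fingers": 3.5},{"delta_pos": [0,0,0],"turn": 6,"fingers": 3.5},{"delta_pos": [0,0,0],"turn": 6,"fingers": 3.5},{"delta_pos": [0,0,0],"turn": 6,"fingers": 3.5},{"delta_pos": [0,0,0],"turn": 2,"fingers": 3.5},{"delta_pos": [0,0,0],"turn": 0,"fingers": 3.5}])

```text
time: 15.65
eef_pos: [0.5302, -0.0095, 0.1314]
eef_rot: [0.923, -0.386, 0.003, 0.0]
contact_force: [7.5, -3.1, -4.0]
width: 0.501
```

Call:
jog_arm(commands=[{"delta_pos": [0,0,0],"turn": 6,"fingers": 3.5},{"delta_pos": [0,0,0],"turn": 6,"fingers": 3.5},{"delta_pos": [0,0,0],"turn": 6,"fingers": 3.5},{"delta_pos": [0,0,0],"turn": 6,"fingers": 3.5},{"delta_pos": [0,0,0],"turn": 6,"fingers": 3.5},{"delta_pos": [0,0,0],"turn": 0,"fingers": 3.5},{"delta_pos": [0,0,0],"turn": 0,"fingers": 3.5},{"delta_pos": [0,0,0],"turn": 0,"fingers": 3.5},{"delta_pos": [0,0,0],"turn": 0,"fingers": 8},{"delta_pos": [0,0,0],"turn": 0,"fingers": 8}])

```text
time: 16.65
eef_pos: [0.5271, -0.0085, 0.1308]
eef_rot: [0.791, -0.611, -0.001, 0.0]
contact_force: [-0.5, -0.2, 0.8]
width: 0.609
```

Call:
jog_arm(commands=[{"delta_pos": [0,0,0],"turn": 0,"fingers": 8},{"delta_pos": [0,0,0],"turn": 0,"fingers": 8},{"delta_pos": [0,0,0],"turn": 0,"fingers": 8},{"delta_pos": [0,0,-3],"turn": 0,"fingers": 8},{"delta_pos": [0,0,-4],"turn": 0,"fingers": 8},{"delta_pos": [0,0,-4],"turn": 0,"fingers": 8},{"delta_pos": [0,0,-3],"turn": -8,"fingers": 8},{"delta_pos": [0,0,0],"turn": -8,"fingers": 8},{"delta_pos": [0,0,0],"turn": -8,"fingers": 8},{"delta_pos": [0,0,0],"turn": -6,"fingers": 8}])

```text
time: 17.65
eef_pos: [0.5276, -0.0085, 0.2712]
eef_rot: [0.924, -0.383, -0.0, -0.0]
contact_force: [0.1, 0.3, -0.1]
width: 0.92
```

```bash
python3 look.py 7 side wrist scene; python3 pad.py 7 side scene
```

```text
17.75 [ 0.52754701 -0.00860192  0.27098526] [-0.1  0.4 -1.1] [-0.09  0.11 -0.02] 0.9143595867388876
side 23 [82.2, 79.4, 79.0, 78.0, 76.5, 78.3, 79.8, 81.0, 89.3, 93.7, 91.3, 87.3, 79.4, 78.6, 77.6, 76.4, 74.9, 76.8, 74.7, 79.5, 80.0, 79.4, 79.6] median 79.4
scene 29 [85.3, 81.2, 80.1, 82.3, 80.5, 78.4, 79.7, 77.2, 78.1, 78.8, 79.3, 76.1, 76.3, 79.9, 79.8, 79.6, 79.2, 78.6, 77.8, 76.9, 79.4, 78.1, 76.5, 78.2, 76.0, 76.9, 77.2, 76.5, 73.5] median 78.4
```

View pics/side7.png

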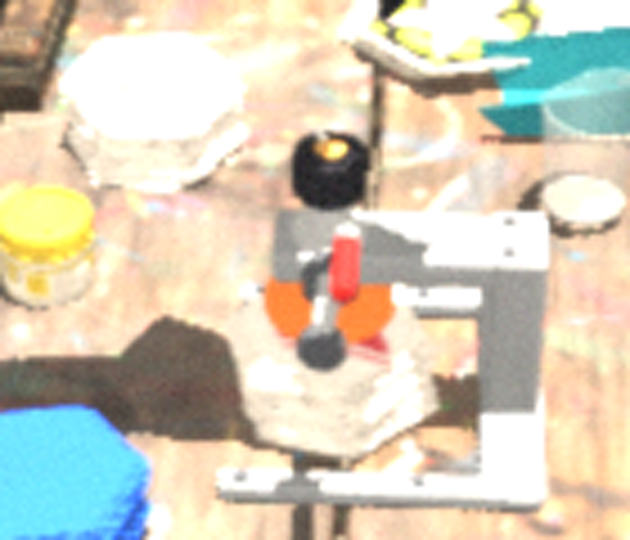

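View pics/wrist7.png

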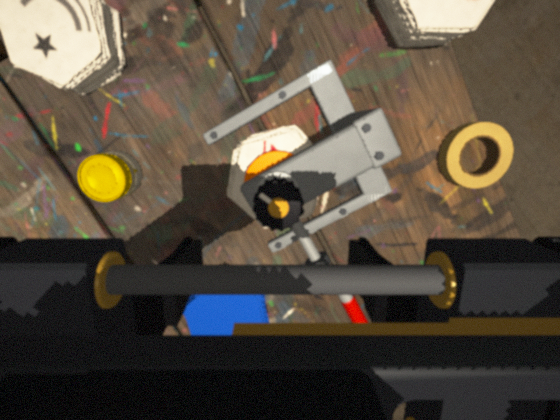

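The index mark turned clockwise by about 60°, as commanded. The lever is still open and the stack unmoved. Now back to the handle.

Call:
jog_arm(commands=[{"delta_pos": [0,0,0],"turn": -7.4,"fingers": 5},{"delta_pos": [0,0,0],"turn": -7.4,"fingers": 5},{"delta_pos": [0,0,0],"turn": -7.4,"fingers": 5},{"delta_pos": [0,0,0],"turn": -7.3,"fingers": 5},{"delta_pos": [0.5,4.4,0],"turn": 0,"fingers": 5},{"delta_pos": [0.5,4.4,0],"turn": 0,"fingers": 5},{"delta_pos": [0.6,4.4,0],"turn": 0,"fingers": 5},{"delta_pos": [0,0,2],"turn": 0,"fingers": 5},{"delta_pos": [0,0,2],"turn": 0,"fingers": 5},{"delta_pos": [0,0,0],"turn": 0,"fingers": 5}])

```text
time: 18.8
eef_pos: [0.5051, -0.1397, 0.2287]
eef_rot: [0.99, -0.14, -0.003, 0.0]
contact_force: [-0.3, 0.2, 0.4]
width: 0.573
```

```bash
python3 look.py 8 wrist
python3 - <<'E'
from h import *
import pickle
s,c,p,d=pickle.load(open("pics/wrist8.pkl","rb"));W=cloud(d,c);R_=R.from_quat(s['eef_rot']).as_matrix();T=(W-s['eef_pos'])@R_*1000
print(s['eef_rot'],np.degrees(2*np.arctan2(s['eef_rot'][1],s['eef_rot'][0])))
hsv=cv2.cvtColor(p,cv2.COLOR_RGB2HSV).astype(int)
r=((hsv[...,0]<6)|(hsv[...,0]>172))&(hsv[...,1]>150)&(W[...,2]>.19)&(W[...,2]<.23)&(abs(T[...,0])<25)
print(r.sum(),np.percentile(T[r],[2,50,98],axis=0).round(1).tolist(),np.median(W[r],0))
E
```

```text
18.8 [ 0.50512756 -0.13969627  0.22866234] [-0.3  0.2  0.4] [-0.06  0.06  0.05] 0.5731291337734772
[ 9.90214967e-01 -1.39525011e-01 -2.65745448e-03  1.65732905e-04] -16.04078045185366
1125 [[-4.7, -25.8, 12.9], [1.6, -4.9, 14.8], [7.6, 19.5, 19.1]] [ 0.50759533 -0.13545261  0.21386704]
```

Call:
jog_arm(commands=[{"delta_pos": [0.1,0,2.7],"turn": 0,"fingers": 5},{"delta_pos": [0,0,2.7],"turn": 0,"fingers": 5},{"delta_pos": [0,0,2.6],"turn": 0,"fingers": 5},{"delta_pos": [0,0,0],"turn": 0,"fingers": 5},{"delta_pos": [0,0,0],"turn": 0,"fingers": 0.5},{"delta_pos": [0,0,0],"turn": 0,"fingers": 0.5},{"delta_pos": [0,0,0],"turn": 0,"fingers": 0.5},{"delta_pos": [0,0,0],"turn": 0,"fingers": 0.5},{"delta_pos": [0,0,0],"turn": 0,"fingers": 0.5},{"delta_pos": [0,0,0],"turn": 0,"fingers": 0.5}])

```text
time: 19.85
eef_pos: [0.5073, -0.14, 0.1512]
eef_rot: [0.99, -0.138, -0.001, -0.001]
contact_force: [-3.5, 1.5, 4.4]
width: 0.146
```

Run:
```python
import numpy as np
V=np.arange(0,1.66,.05)
P=np.c_[-8.5*np.sin(V-.1745),-(8.5*np.cos(V-.1745))]
for v,a in zip(V[1:],np.diff(P,axis=0)):print(round(v,2),a.round(2))
```

```text
0.05 [-0.42 -0.06]
0.1 [-0.42 -0.04]
0.15 [-0.42 -0.02]
0.2 [-0.42  0.  ]
0.25 [-0.42  0.02]
0.3 [-0.42  0.04]
0.35 [-0.42  0.06]
0.4 [-0.42  0.08]
0.45 [-0.41  0.11]
0.5 [-0.41  0.13]
0.55 [-0.4   0.15]
0.6 [-0.39  0.17]
0.65 [-0.38  0.19]
0.7 [-0.37  0.2 ]
0.75 [-0.36  0.22]
0.8 [-0.35  0.24]
0.85 [-0.34  0.26]
0.9 [-0.32  0.27]
0.95 [-0.31  0.29]
1.0 [-0.3  0.3]
1.05 [-0.28  0.32]
1.1 [-0.26  0.33]
1.15 [-0.25  0.35]
1.2 [-0.23  0.36]
1.25 [-0.21  0.37]
1.3 [-0.19  0.38]
1.35 [-0.17  0.39]
1.4 [-0.15  0.4 ]
1.45 [-0.13  0.4 ]
1.5 [-0.11  0.41]
1.55 [-0.09  0.41]
1.6 [-0.07  0.42]
1.65 [-0.05  0.42]
```

Call:
jog_arm(commands=[{"delta_pos": [-0.42,0,-0.06],"turn": 0,"fingers": 0.5},{"delta_pos": [-0.42,0,-0.04],"turn": 0,"fingers": 0.5},{"delta_pos": [-0.42,0,-0.02],"turn": 0,"fingers": 0.5},{"delta_pos": [-0.42,0,0],"turn": 0,"fingers": 0.5},{"delta_pos": [-0.42,0,0.02],"turn": 0,"fingers": 0.5},{"delta_pos": [-0.42,0,0.04],"turn": 0,"fingers": 0.5},{"delta_pos": [-0.42,0,0.06],"turn": 0,"fingers": 0.5},{"delta_pos": [-0.42,0,0.08],"turn": 0,"fingers": 0.5},{"delta_pos": [-0.41,0,0.11],"turn": 0,"fingers": 0.5},{"delta_pos": [-0.41,0,0.13],"turn": 0,"fingers": 0.5}])

```text
time: 20.85
eef_pos: [0.4729, -0.1301, 0.1502]
eef_rot: [0.99, -0.138, 0.006, 0.0]
contact_force: [5.9, 0.2, 6.0]
width: 0.151
```

```bash
cat > f.py <<'E'
from bench import env
from h import *
s=env.sense();yaw=np.radians(-15.5);O=np.array([.529,-.0095])
X=s['eef_pos'];ex=np.array([np.cos(yaw),np.sin(yaw)])
xp=(X[:2]-O)@ex;zp=X[2]+.0575-.1235
v=np.arctan2(-xp,zp)+.1745
F=s['contact_force'];th=v-.1745
t=np.array([-np.cos(th),-np.sin(th)]) # closing dir in x',z
f2=np.array([F[:2]@ex,F[2]])
print("t",s['time'],"x'",round(xp*1000,1),"z",round(zp*1000,1),"r",round(np.hypot(xp,zp)*1000,1),"v",v.round(3),"Ftan",(f2@t).round(1),"Frad",(f2@[-np.sin(th),np.cos(th)]).round(1),"M",(f2@t*.085).round(2),"w",s['width'].round(3),"F",F.round(1))
E
python3 f.py
```

```text
Traceback (most recent call last):
  File "f.py", line 10, in <module>
    print("t",s['time'],"x'",round(xp*1000,1),"z",round(zp*1000,1),"r",round(np.hypot(xp,zp)*1000,1),"v",v.round(3),"Ftan",(f2@t).round(1),"Frad",(f2@[-np.sin(th),np.cos(th)]).round(1),"M",(f2@t*.085).round(2),"w",s['width'].round(3),"F",F.round(1))
                                                                                                                                                                                                                      ^^^^^^^^^^^^^^^^
AttributeError: 'float' object has no attribute 'round'
```

```bash
sed -i "s/s\['width'\].round(3)/round(s['width'],3)/" f.py; python3 f.py
```

```text
t 20.85 x' -21.9 z 84.2 r 87.0 v 0.429 Ftan -7.0 Frad 4.3 M -0.6 w 0.151 F [5.9 0.2 6. ]
```

Call:
jog_arm(commands=[{"delta_pos": [-0.4,0,0.15],"turn": 0,"fingers": 0.5},{"delta_pos": [-0.39,0,0.17],"turn": 0,"fingers": 0.5},{"delta_pos": [0,0,0],"turn": 0,"fingers": 0.5},{"delta_pos": [0,0,0],"turn": 0,"fingers": 0.5},{"delta_pos": [-0.19,0,0.09],"turn": 0,"fingers": 0.5},{"delta_pos": [-0.19,0,0.1],"turn": 0,"fingers": 0.5},{"delta_pos": [-0.19,0,0.1],"turn": 0,"fingers": 0.5},{"delta_pos": [-0.18,0,0.1],"turn": 0,"fingers": 0.5},{"delta_pos": [0,0,0],"turn": 0,"fingers": 0.5},{"delta_pos": [0,0,0],"turn": 0,"fingers": 0.5}])

```text
time: 21.85
eef_pos: [0.4567, -0.1254, 0.1424]
eef_rot: [0.99, -0.138, 0.004, 0.0]
contact_force: [4.3, -0.1, 5.9]
width: 0.148
```

```bash
python3 f.py
```

```text
t 21.85 x' -38.7 z 76.4 r 85.7 v 0.643 Ftan -6.3 Frad 3.3 M -0.54 w 0.148 F [ 4.3 -0.1  5.9]
```

Call:
jog_arm(commands=[{"delta_pos": [-0.18,0,0.11],"turn": 0,"fingers": 0.5},{"delta_pos": [-0.18,0,0.11],"turn": 0,"fingers": 0.5},{"delta_pos": [0,0,0],"turn": 0,"fingers": 0.5},{"delta_pos": [-0.18,0,0.12],"turn": 0,"fingers": 0.5},{"delta_pos": [-0.17,0,0.12],"turn": 0,"fingers": 0.5},{"delta_pos": [0,0,0],"turn": 0,"fingers": 0.5},{"delta_pos": [0,0,0],"turn": 0,"fingers": 0.5},{"delta_pos": [0,0,0],"turn": 0,"fingers": 0.5},{"delta_pos": [0,0,0],"turn": 0,"fingers": 0.5},{"delta_pos": [0,0,0],"turn": 0,"fingers": 0.5}])

```text
time: 22.85
eef_pos: [0.4484, -0.1231, 0.1368]
eef_rot: [0.99, -0.138, 0.002, 0.0]
contact_force: [5.1, 0.2, 4.3]
width: 0.15
```

```bash
python3 f.py
```

```text
t 22.85 x' -47.4 z 70.8 r 85.2 v 0.764 Ftan -6.4 Frad 0.9 M -0.55 w 0.15 F [5.1 0.2 4.3]
```

Call:
jog_arm(commands=[{"delta_pos": [-0.17,0,0.13],"turn": 0,"fingers": 0.5},{"delta_pos": [-0.17,0,0.13],"turn": 0,"fingers": 0.5},{"delta_pos": [0,0,0],"turn": 0,"fingers": 0.5},{"delta_pos": [0,0,0],"turn": 0,"fingers": 0.5},{"delta_pos": [0,0,0],"turn": 0,"fingers": 0.5},{"delta_pos": [0,0,0],"turn": 0,"fingers": 0.5},{"delta_pos": [0,0,0],"turn": 0,"fingers": 0.5},{"delta_pos": [0,0,0],"turn": 0,"fingers": 0.5},{"delta_pos": [0,0,0],"turn": 0,"fingers": 0.5},{"delta_pos": [0,0,0],"turn": 0,"fingers": 0.5}])

```text
time: 23.85
eef_pos: [0.4448, -0.122, 0.134]
eef_rot: [0.99, -0.138, 0.002, 0.0]
contact_force: [5.6, -0.2, 2.2]
width: 0.144
```

```bash
python3 f.py
```

```text
t 23.85 x' -51.1 z 68.0 r 85.0 v 0.819 Ftan -5.7 Frad -1.5 M -0.48 w 0.144 F [ 5.6 -0.2  2.2]
```

Call:
jog_arm(commands=[{"delta_pos": [-0.16,0,0.13],"turn": 0,"fingers": 0.5},{"delta_pos": [-0.16,0,0.14],"turn": 0,"fingers": 0.5},{"delta_pos": [0,0,0],"turn": 0,"fingers": 0.5},{"delta_pos": [0,0,0],"turn": 0,"fingers": 0.5},{"delta_pos": [0,0,0],"turn": 0,"fingers": 0.5},{"delta_pos": [0,0,0],"turn": 0,"fingers": 0.5},{"delta_pos": [0,0,0],"turn": 0,"fingers": 0.5},{"delta_pos": [0,0,0],"turn": 0,"fingers": 0.5},{"delta_pos": [0,0,0],"turn": 0,"fingers": 0.5},{"delta_pos": [0,0,0],"turn": 0,"fingers": 0.5}])

```text
time: 24.85
eef_pos: [0.4417, -0.1212, 0.1311]
eef_rot: [0.99, -0.138, 0.002, 0.0]
contact_force: [6.4, 0.4, 1.0]
width: 0.147
```

```bash
python3 f.py
```

```text
t 24.85 x' -54.3 z 65.1 r 84.8 v 0.869 Ftan -5.3 Frad -3.1 M -0.45 w 0.147 F [6.4 0.4 1. ]
```

Call:
jog_arm(commands=[{"delta_pos": [-0.16,0,0.14],"turn": 0,"fingers": 0.5},{"delta_pos": [-0.15,0,0.15],"turn": 0,"fingers": 0.5},{"delta_pos": [0,0,0],"turn": 0,"fingers": 0.5},{"delta_pos": [0,0,0],"turn": 0,"fingers": 0.5},{"delta_pos": [0,0,0],"turn": 0,"fingers": 0.5},{"delta_pos": [0,0,0],"turn": 0,"fingers": 0.5},{"delta_pos": [0,0,0],"turn": 0,"fingers": 0.5},{"delta_pos": [0,0,0],"turn": 0,"fingers": 0.5},{"delta_pos": [0,0,0],"turn": 0,"fingers": 0.5},{"delta_pos": [0,0,0],"turn": 0,"fingers": 0.5}])

```text
time: 25.85
eef_pos: [0.4388, -0.1203, 0.1283]
eef_rot: [0.99, -0.138, 0.002, 0.0]
contact_force: [4.9, -0.4, 0.6]
width: 0.142
```

```bash
python3 f.py
```

```text
t 25.85 x' -57.3 z 62.3 r 84.6 v 0.918 Ftan -4.0 Frad -2.8 M -0.34 w 0.142 F [ 4.9 -0.4  0.6]
```

Call:
jog_arm(commands=[{"delta_pos": [-0.15,0,0.15],"turn": 0,"fingers": 0.5},{"delta_pos": [-0.15,0,0.15],"turn": 0,"fingers": 0.5},{"delta_pos": [0,0,0],"turn": 0,"fingers": 0.5},{"delta_pos": [0,0,0],"turn": 0,"fingers": 0.5},{"delta_pos": [0,0,0],"turn": 0,"fingers": 0.5},{"delta_pos": [0,0,0],"turn": 0,"fingers": 0.5},{"delta_pos": [0,0,0],"turn": 0,"fingers": 0.5},{"delta_pos": [0,0,0],"turn": 0,"fingers": 0.5},{"delta_pos": [0,0,0],"turn": 0,"fingers": 0.5},{"delta_pos": [0,0,0],"turn": 0,"fingers": 0.5}])

```text
time: 26.85
eef_pos: [0.4361, -0.1196, 0.1254]
eef_rot: [0.99, -0.138, 0.002, 0.0]
contact_force: [5.8, -1.8, 0.5]
width: 0.145
```

```bash
python3 f.py; python3 look.py 9 side; python3 pad.py 9 side
```

```text
t 26.85 x' -60.1 z 59.4 r 84.5 v 0.966 Ftan -4.6 Frad -4.0 M -0.39 w 0.145 F [ 5.8 -1.8  0.5]
26.85 [ 0.43613181 -0.1195894   0.12539701] [ 5.8 -1.8  0.5] [-0.24 -1.48 -0.05] 0.14519157820945222
side 21 [63.3, 64.4, 64.2, 66.9, 65.4, 63.6, 61.5, 99.1, 100.1, 61.8, 64.8, 64.0, 63.0, 61.7, 63.9, 62.1, 59.9, 61.0, 61.4, 60.6, 63.9] median 63.6
```

View pics/side9.png

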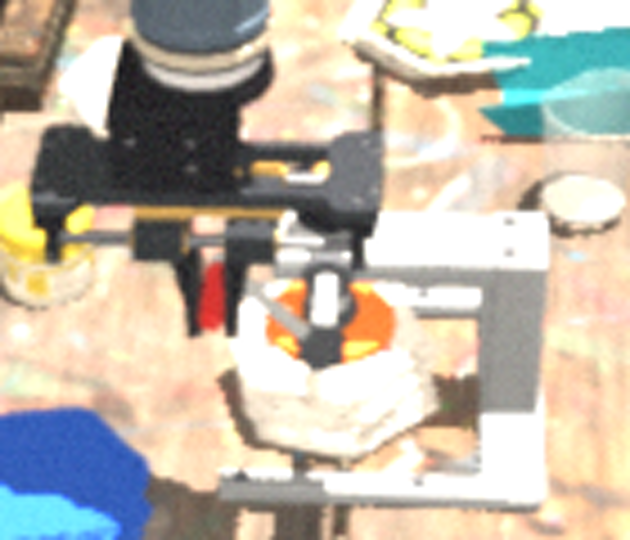

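Call:
jog_arm(commands=[{"delta_pos": [-0.14,0,0.16],"turn": 0,"fingers": 0.5},{"delta_pos": [-0.14,0,0.16],"turn": 0,"fingers": 0.5},{"delta_pos": [0,0,0],"turn": 0,"fingers": 0.5},{"delta_pos": [0,0,0],"turn": 0,"fingers": 0.5},{"delta_pos": [0,0,0],"turn": 0,"fingers": 0.5},{"delta_pos": [0,0,0],"turn": 0,"fingers": 0.5},{"delta_pos": [0,0,0],"turn": 0,"fingers": 0.5},{"delta_pos": [0,0,0],"turn": 0,"fingers": 0.5},{"delta_pos": [0,0,0],"turn": 0,"fingers": 0.5},{"delta_pos": [0,0,0],"turn": 0,"fingers": 0.5}])

```text
time: 27.9
eef_pos: [0.4338, -0.1189, 0.1225]
eef_rot: [0.99, -0.138, 0.003, 0.0]
contact_force: [7.0, -0.2, 3.2]
width: 0.148
```

```bash
python3 f.py
```

```text
t 27.9 x' -62.6 z 56.5 r 84.3 v 1.011 Ftan -7.0 Frad -2.9 M -0.59 w 0.148 F [ 7.  -0.2  3.2]
```

Call:
jog_arm(commands=[{"delta_pos": [-0.13,0,0.16],"turn": 0,"fingers": 0.5},{"delta_pos": [-0.13,0,0.17],"turn": 0,"fingers": 0.5},{"delta_pos": [0,0,0],"turn": 0,"fingers": 0.5},{"delta_pos": [0,0,0],"turn": 0,"fingers": 0.5},{"delta_pos": [0,0,0],"turn": 0,"fingers": 0.5},{"delta_pos": [0,0,0],"turn": 0,"fingers": 0.5},{"delta_pos": [0,0,0],"turn": 0,"fingers": 0.5},{"delta_pos": [0,0,0],"turn": 0,"fingers": 0.5},{"delta_pos": [0,0,0],"turn": 0,"fingers": 0.5},{"delta_pos": [0,0,0],"turn": 0,"fingers": 0.5}])

```text
time: 28.9
eef_pos: [0.4312, -0.1182, 0.1193]
eef_rot: [0.99, -0.138, 0.002, 0.0]
contact_force: [5.5, -0.3, 5.7]
width: 0.146
```

```bash
python3 f.py
```

```text
t 28.9 x' -65.2 z 53.3 r 84.2 v 1.06 Ftan -7.8 Frad -0.5 M -0.66 w 0.146 F [ 5.5 -0.3  5.7]
```

The handle torque rises from about 0.39 to 0.6–0.66 N m between lever 0.97 and 1.06, so the bite is at about 1.0. That is later than midway and still a little slack: the gap is about 18.2 mm where about 15.9 is wanted. I'll reopen fully and tighten by about 55° more.

Call:
jog_arm(commands=[{"delta_pos": [0.54,0,-0.65],"turn": 0,"fingers": 0.5},{"delta_pos": [0.61,0,-0.59],"turn": 0,"fingers": 0.5},{"delta_pos": [0.66,0,-0.53],"turn": 0,"fingers": 0.5},{"delta_pos": [0.71,0,-0.46],"turn": 0,"fingers": 0.5},{"delta_pos": [0.75,0,-0.39],"turn": 0,"fingers": 0.5},{"delta_pos": [0.79,0,-0.32],"turn": 0,"fingers": 0.5},{"delta_pos": [0.82,0,-0.24],"turn": 0,"fingers": 0.5},{"delta_pos": [0.84,0,-0.14],"turn": 0,"fingers": 0.5},{"delta_pos": [0.84,0,-0.06],"turn": 0,"fingers": 0.5},{"delta_pos": [0.84,0,0.02],"turn": 0,"fingers": 0.5}])

```text
time: 29.9
eef_pos: [0.5008, -0.1385, 0.1528]
eef_rot: [0.99, -0.138, 0.0, -0.0]
contact_force: [-4.6, 0.0, 5.1]
width: 0.145
```

Call:
jog_arm(commands=[{"delta_pos": [0.5,0,0.05],"turn": 0,"fingers": 0.5},{"delta_pos": [0.5,0,0.05],"turn": 0,"fingers": 0.5},{"delta_pos": [0.1,0,0],"turn": 0,"fingers": 0.5},{"delta_pos": [0,0,0],"turn": 0,"fingers": 0.5},{"delta_pos": [-0.2,0,0],"turn": 0,"fingers": 0.5},{"delta_pos": [0,0,0],"turn": 0,"fingers": 5},{"delta_pos": [0,0,0],"turn": 0,"fingers": 5},{"delta_pos": [0,0,0],"turn": 0,"fingers": 5},{"delta_pos": [0,0,0],"turn": 0,"fingers": 5},{"delta_pos": [0,0,0],"turn": 0,"fingers": 5}])

```text
time: 30.9
eef_pos: [0.5092, -0.1406, 0.151]
eef_rot: [0.99, -0.138, 0.0, 0.0]
contact_force: [0.0, 0.1, -0.5]
width: 0.514
```

```bash
python3 f.py
```

```text
t 30.9 x' 16.0 z 85.0 r 86.4 v -0.012 Ftan -0.1 Frad -0.5 M -0.01 w 0.514 F [ 0.   0.1 -0.5]
```

Call:
jog_arm(commands=[{"delta_pos": [0,0,-1.4],"turn": 0,"fingers": 5},{"delta_pos": [0,0,-3.5],"turn": 0,"fingers": 8},{"delta_pos": [0,0,-3.5],"turn": 0,"fingers": 8},{"delta_pos": [-0.6,-4.4,0],"turn": 0,"fingers": 8},{"delta_pos": [-0.6,-4.4,0],"turn": 0,"fingers": 8},{"delta_pos": [-0.5,-4.4,0],"turn": 0,"fingers": 8},{"delta_pos": [0,0,1.6],"turn": 0,"fingers": 8},{"delta_pos": [0,0,1.6],"turn": 0,"fingers": 8},{"delta_pos": [0,0,1.6],"turn": 0,"fingers": 8},{"delta_pos": [0,0,0],"turn": 0,"fingers": 8}])

```text
time: 31.9
eef_pos: [0.5273, -0.0086, 0.1861]
eef_rot: [0.99, -0.138, -0.001, 0.0]
contact_force: [-0.5, 0.3, 0.1]
width: 0.919
```

```bash
python3 look.py 10 side wrist
python3 - <<'E'
from h import *
import pickle
s,c,p,d=pickle.load(open("pics/wrist10.pkl","rb"));W=cloud(d,c);R_=R.from_quat(s['eef_rot']).as_matrix();T=(W-s['eef_pos'])@R_*1000
hsv=cv2.cvtColor(p,cv2.COLOR_RGB2HSV).astype(int)
y=(hsv[...,0]>15)&(hsv[...,0]<32)&(hsv[...,1]>140)&(W[...,2]>.18)&(W[...,2]<.21)
print("cap tool mm",y.sum(),np.percentile(T[y],[2,50,98],axis=0).round(1).tolist(),np.median(W[y],0))
E
python3 pad.py 10 side
```

```text
31.95 [ 0.52821982 -0.00890871  0.18718507] [-0.9 -0.3 -0.8] [-0.12  0.07 -0.03] 0.9177275500020687
cap tool mm 681 [[-8.1, -8.6, -14.1], [0.8, 0.3, -12.8], [9.0, 9.2, -10.9]] [ 0.52878454 -0.00931565  0.19999442]
side 23 [82.2, 79.4, 79.0, 78.0, 76.5, 78.3, 79.8, 81.0, 89.3, 93.7, 91.3, 87.3, 79.4, 78.6, 77.6, 76.4, 74.9, 76.8, 74.7, 79.5, 80.0, 79.4, 79.6] median 79.4
```

View pics/side10.png

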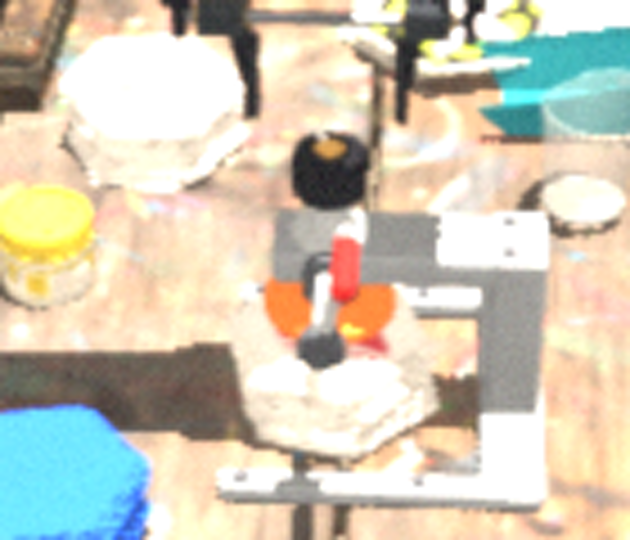

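The lever is open again, with its handle at crop (345,262). The nut is centred within 1 mm. Go down, grip and turn 55°.

Call:
jog_arm(commands=[{"delta_pos": [0,0,1.4],"turn": 0,"fingers": 8},{"delta_pos": [0,0,1.4],"turn": 0,"fingers": 8},{"delta_pos": [0,0,1.4],"turn": 0,"fingers": 8},{"delta_pos": [0,0,1.4],"turn": 0,"fingers": 8},{"delta_pos": [0,0,0],"turn": 0,"fingers": 8},{"delta_pos": [0,0,0],"turn": 0,"fingers": 3.5},{"delta_pos": [0,0,0],"turn": 0,"fingers": 3.5},{"delta_pos": [0,0,0],"turn": 0,"fingers": 3.5},{"delta_pos": [0,0,0],"turn": 0,"fingers": 3.5},{"delta_pos": [0,0,0],"turn": 0,"fingers": 3.5}])

```text
time: 33.0
eef_pos: [0.5286, -0.0087, 0.1312]
eef_rot: [0.99, -0.138, 0.0, -0.0]
contact_force: [-0.5, 0.7, 0.4]
width: 0.551
```

Call:
jog_arm(commands=[{"delta_pos": [0,0,0],"turn": 0,"fingers": 3.5},{"delta_pos": [0,0,0],"turn": 0,"fingers": 3.5},{"delta_pos": [0,0,0],"turn": 5,"fingers": 3.5},{"delta_pos": [0,0,0],"turn": 8,"fingers": 3.5},{"delta_pos": [0,0,0],"turn": 8,"fingers": 3.5},{"delta_pos": [0,0,0],"turn": 8,"fingers": 3.5},{"delta_pos": [0,0,0],"turn": 8,"fingers": 3.5},{"delta_pos": [0,0,0],"turn": 8,"fingers": 3.5},{"delta_pos": [0,0,0],"turn": 8,"fingers": 3.5},{"delta_pos": [0,0,0],"turn": 4,"fingers": 3.5}])

```text
time: 34.0
eef_pos: [0.5308, -0.0104, 0.1314]
eef_rot: [0.804, -0.595, 0.003, 0.0]
contact_force: [6.5, -4.5, -5.6]
width: 0.498
```

Call:
jog_arm(commands=[{"delta_pos": [0,0,0],"turn": 0,"fingers": 3.5},{"delta_pos": [0,0,0],"turn": 0,"fingers": 3.5},{"delta_pos": [0,0,0],"turn": 0,"fingers": 8},{"delta_pos": [0,0,0],"turn": 0,"fingers": 8},{"delta_pos": [0,0,0],"turn": 0,"fingers": 8},{"delta_pos": [0,0,0],"turn": 0,"fingers": 8},{"delta_pos": [0,0,0],"turn": 0,"fingers": 8},{"delta_pos": [0,0,-3],"turn": 0,"fingers": 8},{"delta_pos": [0,0,-4],"turn": 0,"fingers": 8},{"delta_pos": [0,0,-4],"turn": 0,"fingers": 8}])

```text
time: 35.0
eef_pos: [0.5278, -0.0089, 0.2418]
eef_rot: [0.804, -0.594, -0.0, 0.001]
contact_force: [0.8, 1.5, -0.2]
width: 0.913
```

```bash
python3 look.py 11 side wrist scene; python3 pad.py 11 side scene
```

```text
35.1 [ 0.53175593 -0.00977747  0.24570532] [-0.1 -0.5 -0. ] [-0.07  0.09  0.02] 0.9187133469568788
side 24 [78.5, 75.6, 75.3, 78.0, 76.5, 74.6, 76.2, 81.0, 89.3, 93.7, 97.9, 91.3, 87.3, 75.8, 75.0, 74.0, 72.7, 74.9, 73.2, 74.7, 72.2, 76.3, 75.7, 79.6] median 76.0
scene 29 [81.6, 81.2, 80.1, 78.7, 76.9, 78.4, 76.1, 77.2, 74.5, 75.2, 75.7, 76.1, 76.3, 76.3, 76.2, 76.0, 75.6, 75.0, 74.3, 76.9, 75.8, 74.4, 76.5, 74.6, 76.0, 73.3, 73.6, 72.8, 73.5] median 76.0
```

View pics/wrist11.png

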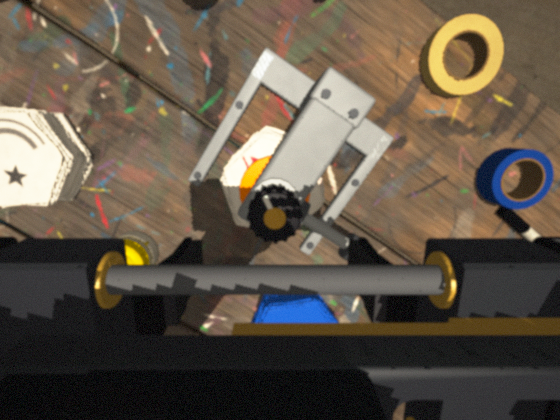

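View pics/side11.png

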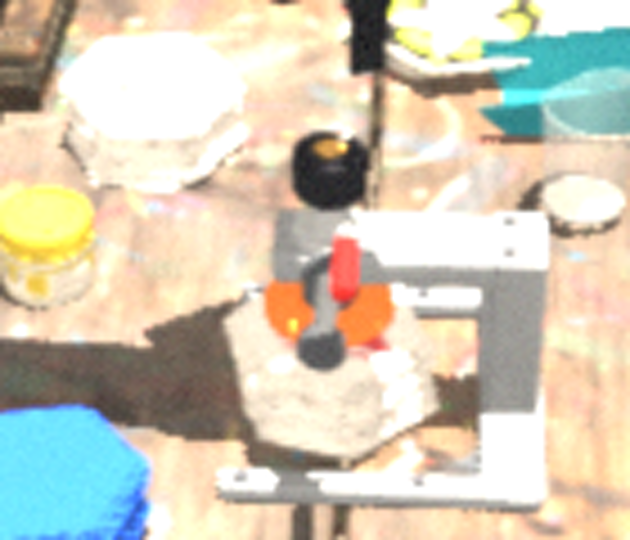

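The index mark has turned on, now at about press +y. The pad rim dropped by about 2.4 mm, so the pad is at about 76 mm over a stack at about 60.5 mm. The lever is still open. Now back to the handle to close it.

Call:
jog_arm(commands=[{"delta_pos": [0,0,0],"turn": -8.2,"fingers": 5},{"delta_pos": [0,0,0],"turn": -8.2,"fingers": 5},{"delta_pos": [0,0,0],"turn": -8.2,"fingers": 5},{"delta_pos": [0,0,0],"turn": -8.2,"fingers": 5},{"delta_pos": [0,0,0],"turn": -8.2,"fingers": 5},{"delta_pos": [0,0,0],"turn": -8.2,"fingers": 5},{"delta_pos": [0,0,0],"turn": -8.1,"fingers": 5},{"delta_pos": [0.5,4.4,0],"turn": 0,"fingers": 5},{"delta_pos": [0.5,4.4,0],"turn": 0,"fingers": 5},{"delta_pos": [0.6,4.3,0],"turn": 0,"fingers": 5}])

```text
time: 36.15
eef_pos: [0.5072, -0.14, 0.2395]
eef_rot: [0.991, -0.135, -0.001, -0.0]
contact_force: [0.9, -0.6, -0.9]
width: 0.571
```

```bash
python3 look.py 12 wrist
python3 - <<'E'
from h import *
import pickle
s,c,p,d=pickle.load(open("pics/wrist12.pkl","rb"));W=cloud(d,c);R_=R.from_quat(s['eef_rot']).as_matrix();T=(W-s['eef_pos'])@R_*1000
print(np.degrees(2*np.arctan2(s['eef_rot'][1],s['eef_rot'][0])))
hsv=cv2.cvtColor(p,cv2.COLOR_RGB2HSV).astype(int)
r=((hsv[...,0]<6)|(hsv[...,0]>172))&(hsv[...,1]>150)&(W[...,2]>.19)&(W[...,2]<.23)&(abs(T[...,0])<25)
print(r.sum(),np.percentile(T[r],[2,50,98],axis=0).round(1).tolist(),np.median(W[r],0))
E
```

```text
36.15 [ 0.50722304 -0.14004487  0.23948994] [ 0.9 -0.6 -0.9] [-0.08  0.05  0.  ] 0.5710151080938282
-15.501512408948926
1022 [[-6.6, -25.7, 23.8], [-0.5, -4.4, 25.6], [5.5, 19.4, 29.2]] [ 0.50757084 -0.13548217  0.21389949]
```

Call:
jog_arm(commands=[{"delta_pos": [0,0,3],"turn": 0,"fingers": 5},{"delta_pos": [0,0,3],"turn": 0,"fingers": 5},{"delta_pos": [0,0,3],"turn": 0,"fingers": 5},{"delta_pos": [0,0,0],"turn": 0,"fingers": 5},{"delta_pos": [0,0,0],"turn": 0,"fingers": 0.5},{"delta_pos": [0,0,0],"turn": 0,"fingers": 0.5},{"delta_pos": [0,0,0],"turn": 0,"fingers": 0.5},{"delta_pos": [0,0,0],"turn": 0,"fingers": 0.5},{"delta_pos": [0,0,0],"turn": 0,"fingers": 0.5},{"delta_pos": [0,0,0],"turn": 0,"fingers": 0.5}])

```text
time: 37.2
eef_pos: [0.5076, -0.1389, 0.1512]
eef_rot: [0.991, -0.135, -0.001, -0.001]
contact_force: [-4.7, 1.0, 5.4]
width: 0.142
```

Call:
jog_arm(commands=[{"delta_pos": [-0.84,0,-0.1],"turn": 0,"fingers": 0.5},{"delta_pos": [-0.84,0,-0.02],"turn": 0,"fingers": 0.5},{"delta_pos": [-0.84,0,0.06],"turn": 0,"fingers": 0.5},{"delta_pos": [-0.84,0,0.14],"turn": 0,"fingers": 0.5},{"delta_pos": [-0.82,0,0.24],"turn": 0,"fingers": 0.5},{"delta_pos": [-0.79,0,0.32],"turn": 0,"fingers": 0.5},{"delta_pos": [-0.37,0,0.19],"turn": 0,"fingers": 0.5},{"delta_pos": [0,0,0],"turn": 0,"fingers": 0.5},{"delta_pos": [0,0,0],"turn": 0,"fingers": 0.5},{"delta_pos": [0,0,0],"turn": 0,"fingers": 0.5}])

```text
time: 38.2
eef_pos: [0.4604, -0.1253, 0.1445]
eef_rot: [0.991, -0.135, 0.004, -0.0]
contact_force: [2.4, 0.1, 6.5]
width: 0.147
```

```bash
python3 f.py
```

```text
t 38.2 x' -35.2 z 78.5 r 86.0 v 0.596 Ftan -4.8 Frad 5.0 M -0.4 w 0.147 F [2.4 0.1 6.5]
```

Call:
jog_arm(commands=[{"delta_pos": [-0.19,0,0.1],"turn": 0,"fingers": 0.5},{"delta_pos": [-0.18,0,0.1],"turn": 0,"fingers": 0.5},{"delta_pos": [0,0,0],"turn": 0,"fingers": 0.5},{"delta_pos": [0,0,0],"turn": 0,"fingers": 0.5},{"delta_pos": [0,0,0],"turn": 0,"fingers": 0.5},{"delta_pos": [0,0,0],"turn": 0,"fingers": 0.5},{"delta_pos": [0,0,0],"turn": 0,"fingers": 0.5},{"delta_pos": [0,0,0],"turn": 0,"fingers": 0.5},{"delta_pos": [0,0,0],"turn": 0,"fingers": 0.5},{"delta_pos": [0,0,0],"turn": 0,"fingers": 0.5}])

```text
time: 39.2
eef_pos: [0.4572, -0.1244, 0.1426]
eef_rot: [0.991, -0.135, 0.004, -0.0]
contact_force: [2.3, 0.5, 7.3]
width: 0.147
```

```bash
python3 f.py
```

```text
t 39.2 x' -38.5 z 76.6 r 85.8 v 0.64 Ftan -5.1 Frad 5.6 M -0.43 w 0.147 F [2.3 0.5 7.3]
```

Call:
jog_arm(commands=[{"delta_pos": [-0.18,0,0.11],"turn": 0,"fingers": 0.5},{"delta_pos": [-0.18,0,0.11],"turn": 0,"fingers": 0.5},{"delta_pos": [0,0,0],"turn": 0,"fingers": 0.5},{"delta_pos": [0,0,0],"turn": 0,"fingers": 0.5},{"delta_pos": [0,0,0],"turn": 0,"fingers": 0.5},{"delta_pos": [0,0,0],"turn": 0,"fingers": 0.5},{"delta_pos": [0,0,0],"turn": 0,"fingers": 0.5},{"delta_pos": [0,0,0],"turn": 0,"fingers": 0.5},{"delta_pos": [0,0,0],"turn": 0,"fingers": 0.5},{"delta_pos": [0,0,0],"turn": 0,"fingers": 0.5}])

```text
time: 40.2
eef_pos: [0.4536, -0.1233, 0.1403]
eef_rot: [0.991, -0.135, 0.004, -0.0]
contact_force: [3.1, 0.3, 7.7]
width: 0.145
```

```bash
python3 f.py
```

```text
t 40.2 x' -42.2 z 74.3 r 85.5 v 0.691 Ftan -6.3 Frad 5.3 M -0.54 w 0.145 F [3.1 0.3 7.7]
```

Call:
jog_arm(commands=[{"delta_pos": [-0.18,0,0.12],"turn": 0,"fingers": 0.5},{"delta_pos": [-0.17,0,0.12],"turn": 0,"fingers": 0.5},{"delta_pos": [0,0,0],"turn": 0,"fingers": 0.5},{"delta_pos": [0,0,0],"turn": 0,"fingers": 0.5},{"delta_pos": [0,0,0],"turn": 0,"fingers": 0.5},{"delta_pos": [0,0,0],"turn": 0,"fingers": 0.5},{"delta_pos": [0,0,0],"turn": 0,"fingers": 0.5},{"delta_pos": [0,0,0],"turn": 0,"fingers": 0.5},{"delta_pos": [0,0,0],"turn": 0,"fingers": 0.5},{"delta_pos": [0,0,0],"turn": 0,"fingers": 0.5}])

```text
time: 41.2
eef_pos: [0.4501, -0.1223, 0.1378]
eef_rot: [0.991, -0.135, 0.004, -0.0]
contact_force: [3.5, 0.2, 7.7]
width: 0.145
```

```bash
python3 f.py
```

```text
t 41.2 x' -45.9 z 71.8 r 85.2 v 0.743 Ftan -6.9 Frad 4.7 M -0.59 w 0.145 F [3.5 0.2 7.7]
```

Call:
jog_arm(commands=[{"delta_pos": [-0.17,0,0.13],"turn": 0,"fingers": 0.5},{"delta_pos": [-0.17,0,0.13],"turn": 0,"fingers": 0.5},{"delta_pos": [0,0,0],"turn": 0,"fingers": 0.5},{"delta_pos": [0,0,0],"turn": 0,"fingers": 0.5},{"delta_pos": [0,0,0],"turn": 0,"fingers": 0.5},{"delta_pos": [0,0,0],"turn": 0,"fingers": 0.5},{"delta_pos": [0,0,0],"turn": 0,"fingers": 0.5},{"delta_pos": [0,0,0],"turn": 0,"fingers": 0.5},{"delta_pos": [0,0,0],"turn": 0,"fingers": 0.5},{"delta_pos": [0,0,0],"turn": 0,"fingers": 0.5}])

```text
time: 42.2
eef_pos: [0.4479, -0.1217, 0.136]
eef_rot: [0.991, -0.135, 0.005, -0.0]
contact_force: [3.1, 1.2, 11.5]
width: 0.147
```

```bash
python3 f.py
```

```text
t 42.2 x' -48.2 z 70.0 r 85.0 v 0.778 Ftan -8.7 Frad 7.9 M -0.74 w 0.147 F [ 3.1  1.2 11.5]
```

The torque rises to 0.74 N m at about 0.77: the bite is about midway. Now close fully.

Call:
jog_arm(commands=[{"delta_pos": [-0.32,0,0.27],"turn": 0,"fingers": 0.5},{"delta_pos": [-0.31,0,0.29],"turn": 0,"fingers": 0.5},{"delta_pos": [-0.3,0,0.3],"turn": 0,"fingers": 0.5},{"delta_pos": [-0.28,0,0.32],"turn": 0,"fingers": 0.5},{"delta_pos": [-0.26,0,0.33],"turn": 0,"fingers": 0.5},{"delta_pos": [-0.25,0,0.35],"turn": 0,"fingers": 0.5},{"delta_pos": [-0.23,0,0.36],"turn": 0,"fingers": 0.5},{"delta_pos": [-0.21,0,0.37],"turn": 0,"fingers": 0.5},{"delta_pos": [0,0,0],"turn": 0,"fingers": 0.5},{"delta_pos": [0,0,0],"turn": 0,"fingers": 0.5}])

```text
time: 43.2
eef_pos: [0.4246, -0.115, 0.1086]
eef_rot: [0.991, -0.135, 0.002, -0.001]
contact_force: [1.0, 1.1, 5.5]
width: 0.143
```

```bash
python3 f.py
```

```text
t 43.2 x' -72.4 z 42.6 r 84.0 v 1.213 Ftan -5.1 Frad 2.3 M -0.43 w 0.143 F [1.  1.1 5.5]
```

Call:
jog_arm(commands=[{"delta_pos": [-0.19,0,0.38],"turn": 0,"fingers": 0.5},{"delta_pos": [-0.17,0,0.39],"turn": 0,"fingers": 0.5},{"delta_pos": [-0.15,0,0.4],"turn": 0,"fingers": 0.5},{"delta_pos": [-0.13,0,0.4],"turn": 0,"fingers": 0.5},{"delta_pos": [-0.11,0,0.41],"turn": 0,"fingers": 0.5},{"delta_pos": [-0.09,0,0.41],"turn": 0,"fingers": 0.5},{"delta_pos": [-0.07,0,0.42],"turn": 0,"fingers": 0.5},{"delta_pos": [-0.05,0,0.42],"turn": 0,"fingers": 0.5},{"delta_pos": [0,0,0],"turn": 0,"fingers": 0.5},{"delta_pos": [0,0,0],"turn": 0,"fingers": 0.5}])

```text
time: 44.2
eef_pos: [0.4128, -0.1118, 0.0746]
eef_rot: [0.991, -0.135, -0.001, -0.0]
contact_force: [0.2, 5.9, -2.8]
width: 0.138
```

```bash
python3 f.py
```

```text
t 44.2 x' -84.7 z 8.6 r 85.1 v 1.644 Ftan 2.9 Frad 1.1 M 0.25 w 0.138 F [ 0.2  5.9 -2.8]
```

Call:
jog_arm(commands=[{"delta_pos": [0,0,0.3],"turn": 0,"fingers": 0.5},{"delta_pos": [0,0,0.3],"turn": 0,"fingers": 0.5},{"delta_pos": [0,0,0],"turn": 0,"fingers": 0.5},{"delta_pos": [0,0,0],"turn": 0,"fingers": 0.5},{"delta_pos": [0,0,0],"turn": 0,"fingers": 0.5},{"delta_pos": [0,0,0],"turn": 0,"fingers": 0.5},{"delta_pos": [0,0,0],"turn": 0,"fingers": 0.5},{"delta_pos": [0,0,0],"turn": 0,"fingers": 0.5},{"delta_pos": [0,0,0],"turn": 0,"fingers": 0.5},{"delta_pos": [0,0,0],"turn": 0,"fingers": 0.5}])

```text
time: 45.2
eef_pos: [0.4124, -0.112, 0.0701]
eef_rot: [0.991, -0.135, -0.002, -0.002]
contact_force: [-7.4, 6.4, 21.4]
width: 0.129
```

```bash
python3 f.py; python3 look.py 13 side wrist
```

```text
t 45.2 x' -85.0 z 4.1 r 85.1 v 1.697 Ftan -20.9 Frad 9.9 M -1.78 w 0.129 F [-7.4  6.4 21.4]
45.25 [ 0.41235349 -0.11198616  0.07010087] [-7.8  5.6 20.5] [ 1.21  1.66 -0.05] 0.1336684129003694
```

View pics/side13.png

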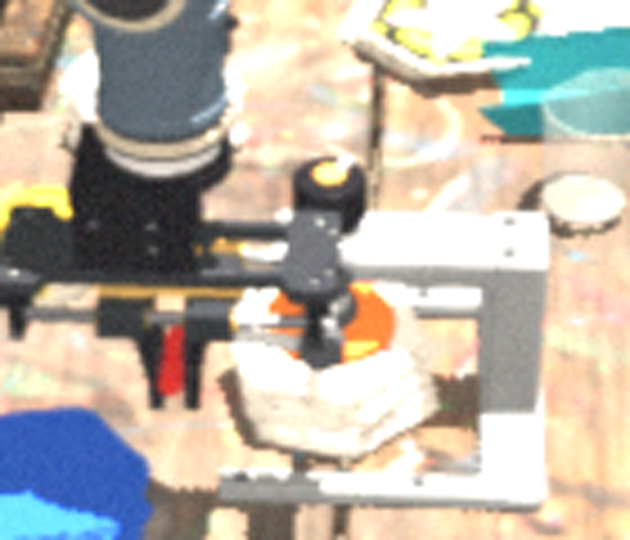

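View pics/wrist13.png

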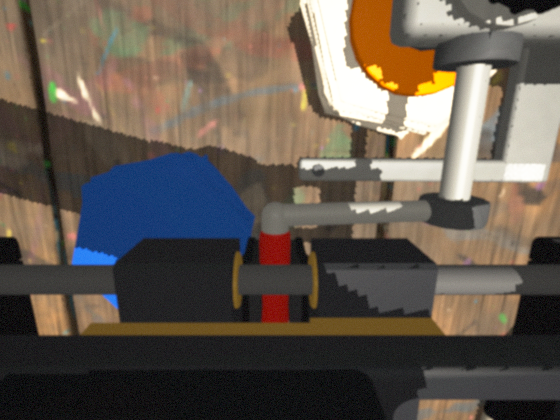

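The lever is at its end stop: 21 N resists going further, and the arm is nearly level toward -x in both views. Ease off, let go and lift.

Call:
jog_arm(commands=[{"delta_pos": [0.1,0,-0.4],"turn": 0,"fingers": 0.5},{"delta_pos": [0,0,0],"turn": 0,"fingers": 0.5},{"delta_pos": [0,0,0],"turn": 0,"fingers": 4},{"delta_pos": [0,0,0],"turn": 0,"fingers": 5},{"delta_pos": [0,0,0],"turn": 0,"fingers": 5},{"delta_pos": [0,0,0],"turn": 0,"fingers": 5},{"delta_pos": [0,0,0],"turn": 0,"fingers": 5},{"delta_pos": [0,0,-1],"turn": 0,"fingers": 5},{"delta_pos": [0,0,-3],"turn": 0,"fingers": 5},{"delta_pos": [0,0,-4],"turn": 0,"fingers": 5}])

```text
time: 46.3
eef_pos: [0.4131, -0.1136, 0.1536]
eef_rot: [0.991, -0.136, -0.002, 0.001]
contact_force: [1.4, 1.0, 0.6]
width: 0.571
```

Call:
jog_arm(commands=[{"delta_pos": [0,0,-4],"turn": 0,"fingers": 5},{"delta_pos": [0,0,-4],"turn": 0,"fingers": 5},{"delta_pos": [0,0,-4],"turn": 0,"fingers": 5},{"delta_pos": [0,0,-4],"turn": 0,"fingers": 5},{"delta_pos": [0,0,-3],"turn": 0,"fingers": 5},{"delta_pos": [0,-4,0],"turn": 0,"fingers": 5},{"delta_pos": [0,-4,0],"turn": 0,"fingers": 5},{"delta_pos": [0,0,0],"turn": 0,"fingers": 5},{"delta_pos": [0,0,0],"turn": 0,"fingers": 5},{"delta_pos": [0,0,0],"turn": 0,"fingers": 5}])

```text
time: 47.3
eef_pos: [0.4357, -0.0375, 0.3434]
eef_rot: [0.991, -0.137, 0.0, -0.0]
contact_force: [0.3, -0.3, 0.2]
width: 0.575
```

```bash
python3 look.py 14 side wrist; python3 pad.py 14 side
python3 - <<'E'
from h import *
import pickle
yaw=np.radians(-15.5);ex=np.array([np.cos(yaw),np.sin(yaw)]);ey=np.array([-np.sin(yaw),np.cos(yaw)]);O=np.array([.529,-.0095])
for n in("wrist","side"):
    s,c,p,d=pickle.load(open(f"pics/{n}14.pkl","rb"));W=cloud(d,c)
    P=np.stack([(W[...,:2]-O)@ex,(W[...,:2]-O)@ey,W[...,2]],-1)*1000
    hsv=cv2.cvtColor(p,cv2.COLOR_RGB2HSV).astype(int)
    r=((hsv[...,0]<5)|(hsv[...,0]>172))&(hsv[...,1]>150)&(P[...,1]<-90)&(P[...,1]>-170)&(P[...,2]>100)&(P[...,2]<220)&(abs(P[...,0])<110)
    print(n,"handle",r.sum(),np.percentile(P[r],[5,50,95],axis=0).round(1).tolist())
    nt=(P[...,2]>165)&(P[...,2]<210)&(abs(P[...,0])<25)&(abs(P[...,1])<25)
    print("nut top",np.percentile(P[nt][:,2],[50,90]).round(1))
E
```

```text
47.35 [ 0.43567163 -0.03759557  0.3433488 ] [-0.7 -0.2 -0.9] [-0.07  0.1  -0.  ] 0.5726873351290509
side 21 [78.5, 75.6, 79.0, 81.7, 80.2, 63.6, 61.5, 62.7, 89.3, 61.8, 64.8, 64.0, 63.0, 61.7, 63.9, 62.1, 59.9, 61.0, 57.6, 60.6, 63.9] median 63.6
wrist handle 297 [[-91.3, -148.1, 139.8], [-85.9, -126.7, 142.5], [-80.5, -106.6, 144.1]]
nut top [179.4 180.9]
side handle 73 [[-89.6, -154.5, 132.3], [-83.1, -136.6, 141.1], [-77.7, -111.9, 144.8]]
nut top [177.4 181. ]
```

View pics/side14.png

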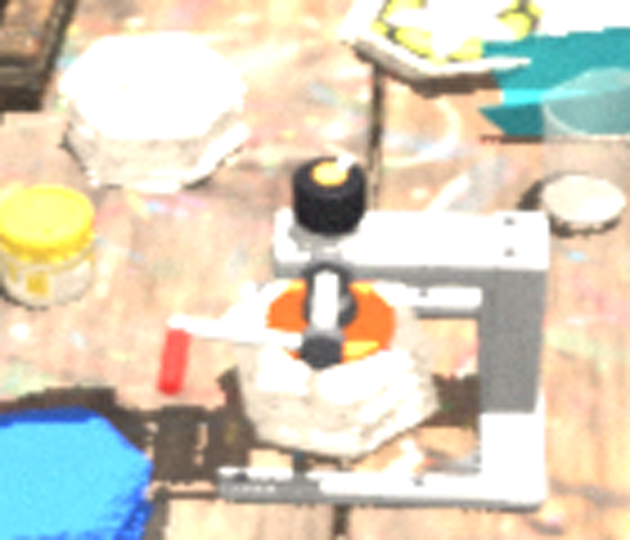

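View pics/wrist14.png

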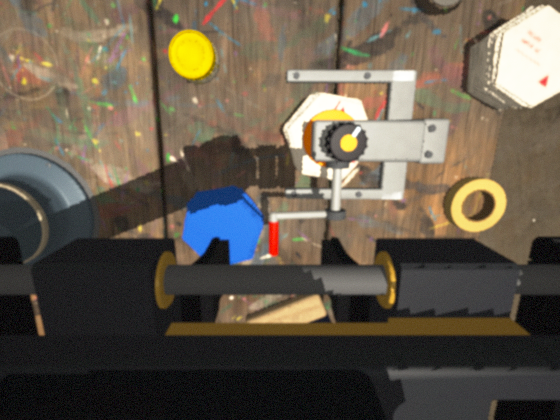

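Lever closed: handle centre at about z 135.5, x' -86, and nut 20 mm down. A quick before/after comparison of the bystanders, then sign-off.

Run:
```python
from h import *
import pickle
a=pickle.load(open("pics/side0.pkl","rb"));b=pickle.load(open("pics/side14.pkl","rb"))
def cen(p,box,lo,hi):
    h=cv2.cvtColor(p,cv2.COLOR_RGB2HSV);m=cv2.inRange(h,lo,hi);x0,y0,x1,y1=box;q=np.argwhere(m[y0:y1,x0:x1]);return (q.mean(0)[::-1]+[x0,y0]).round(1).tolist(),len(q)
for t,box,lo,hi in (("ink",(210,185,250,225),(20,120,80),(35,255,255)),("tape",(335,280,385,330),(105,120,30),(125,255,255)),("blue",(195,235,262,290),(105,120,30),(125,255,255))):
    print(t,cen(a[2],box,lo,hi),cen(b[2],box,lo,hi))
# stack body height-map extents
for k in(a,b):
    W=cloud(k[3],k[1]);r=np.hypot(W[...,0]-.529,W[...,1]+.0095);m=(r<.085)&(W[...,2]>.03)&(W[...,2]<.055)&(W[...,1]<0)
    print("stack side pts",m.sum(),W[m].mean(0).round(4),np.percentile(W[m],[5,95],axis=0).round(4)[:,:2].tolist())
from bench import env
print(env.sense()['contact_force'].round(1)); print(env.sign_off())
```

```text
ink ([229.2, 200.5], 351) ([229.2, 200.4], 346)
tape ([360.2, 308.7], 508) ([360.2, 308.8], 504)
blue ([227.3, 263.0], 1844) ([227.2, 262.8], 1875)
stack side pts 280 [ 0.5285 -0.0538  0.0425] [[0.4731, -0.0733], [0.5898, -0.0274]]
stack side pts 278 [ 0.529  -0.054   0.0424] [[0.4721, -0.0729], [0.5889, -0.0257]]
[ 0.5  0.  -0.1]
the job is handed in; nothing more can be done
None
```

The press is clamped and the job is handed in, at about 47 s of the 72 s allowed. I opened the lever fully and turned the nut about 115° clockwise in two grips (60° and 55°). I then closed the lever onto its end stop, let go and backed away.

**Order:** After the first 60° I swung the lever part-way closed to feel for the bite. It came at about 1.0 rad, still too slack, so I reopened the lever fully before tightening further. On the final close it went firm (about 0.74 N m) at about 0.77 rad, close to midway.

**Last checks:**
- The handle sits at its closed height (about 135.5 mm, 136 expected), and the nut is 20 mm lower than with the lever open.
- The cards, ink pot, tape and blue stack are where they were to within about 1 mm or under a pixel; I did not compare the grey stack.
- The robot was touching nothing at hand-in.

**What disagreed or was not checked:**
- **Fingertips:** The visible fingertips end about 40 mm short of the reported TCP. My first pinch therefore closed above the handle and missed; it moved nothing, and I corrected for the offset from then on.
- **Camera heights:** Some camera heights read 1 to 2 mm high.
- **Pad spring give:** I did not measure this directly. From the bite point I infer about 4.5 mm, within the 1.3 to 6 mm range.
- **Free swing:** The handle torque before the bite read 0.35 to 0.6 N m, above the stated 0.35, probably from friction of the bar turning in the fingers.

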